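# Open the glazed spice box and face its jars to the front

### The job

Get the glazed spice box ready for cooking: turn its two brass turn buttons a quarter turn aside, lift the freed top panel out by its bar and lay it flat, bar up, on a clear part of the cooktop. Then, with a fingertip and without gripping or lifting them, gently roll the two spice jars round where they stand in the box until both printed labels face squarely out through the clear front. Leave the kettle, the mug and the oil bottle where they are, and everything standing.

Things in the scene. Friction and masses are not known exactly. Their poses are not given: they have to be found in the camera images.
- spice_box: Brown wooden box, 122 deep (x) x 312 wide (y) x 111 high, fixed, clear front roughly towards the robot. Origin: centre of its underside; x from front to back, y to the left, z up. End cheeks fill |y| 128-156, x -62 to 50, z to 111; lips at |y| 136 beside the top panel. Back wall face at x +50, 111 high. Clear pane at x -56 to -52, up to z 101.5, over a sill. Open from above once the top panel is out.
- bay_left (a point): foot of the back wall in the middle of the left bay: box (50, +66, 8), axes as the box. Floor at its z 0. The bay is free from x -100 (sill; pane at -102) to 0 (back wall) and 62 to either side: the divider (8 wide, at box y 0, up to box z 102) on one side and the cheek on the other.
- bay_right (a point): the same point of the right bay: box (50, -66, 8).
- box_view (a point): a point in the air 120 in front of the box's origin and 50 up (box -120, 0, 50): a label that faces front looks that way, along the box's -x.
- button_left (a joint): brass turn button on the left (+y) cheek, upright pivot: flat bar 40 x 11 x 4 with round ends, underside at box z 111.8, with a raised fin to pinch. 0 = along box y, over the panel's end, holding it down; positive = counter-clockwise from above; turns both ways to 1.75 rad, friction 0.03 N m, stays where left. Clear of the panel beyond 1.15 either way. Starts within 0.3 of 0.
- button_left_fin (a point): middle of the left button's fin, on its pivot, at box (-4, +146, 121.8). Fin 26 long (its y axis), 9 thick, from box z 116 to 128.
- button_right (a joint): the same turn button on the right (-y) cheek, same sense and range.
- button_right_fin (a point): middle of the right button's fin, on its pivot, at box (-4, -146, 121.8); same fin.
- top_panel: loose light wooden panel 104.5 x 269 x 8 (x, y, z), 0.18-0.29 kg; origin: centre of its underside. Starts level in the box's top, underside at box z 102, 1.5 play all round, ends under the buttons; lifts straight up once they are aside. Brass bar pull along its y: 90 long, 12 thick, 28 to 40 above the underside, on posts at y +-36.
- jar_white: round spice jar, white cap, white label with green oval; diameter 34, height 89, cap above 70 of the same diameter, 0.06-0.13 kg. Origin: centre of its base, z up; middle of the label at its own -x: label faces front when its x is along the box's x. Stands near the middle of one bay, up to 12 off the back wall, label turned 0.8 to 1.75 rad away.
- label_white (a point): middle of that jar's label, 17 from its axis, 35 up. A jar pressed lightly on the back wall by a fingertip in front that moves sideways rolls along the wall, its centre moving by radius x angle, half as far as the fingertip: rolling to the box's +y turns it clockwise from above. The bay has room for the shorter way round.
- jar_dark: round spice jar, black cap, black label with orange points; diameter 37, height 84, cap above 67, 0.06-0.13 kg. Origin, axes and start as the other jar, in the other bay; label at its own -x.
- label_dark (a point): middle of the black-capped jar's label, 18.5 from its axis, 35 up. It rolls as the other does.
- mug: white mug, bystander, 94 high: bowl 82 across, centred 15 from the origin along its own +y; handle out to 56 along -y. On the cooktop before the box, left or right.
- oil_bottle: small oil bottle, yellow cap, bystander, diameter 40, height 146, origin: centre of its base. Before the box, on the other side from the mug.
- kettle: red kettle, bystander, left of the box; body 182 across, 232 over spout and handle (its y), 230 high, origin under the body. But for what is listed the cooktop is free and flat (z = 0), x 0.28 to 0.76, y -0.22 to 0.41.

How it is judged:
On the way, in this order (a step that is already met when the one before it is completed fails the run):
1. both turn buttons are turned aside, off the top panel (more than 1.2 rad either way) ((value of joint button_left above 1.2 rad or value of joint button_left below -1.2 rad) and (value of joint button_right above 1.2 rad or value of joint button_right below -1.2 rad)), for 0.2 s.
2. the top panel lies flat on the cooktop outside the box, bar up, let go (height (world z) of top_panel between -0.006 and 0.006 m and angle between top_panel's own z axis and vertical below 0.05 rad and horizontal distance between top_panel and spice_box above 0.1 m and linear speed of top_panel below 0.01 m/s and contact force between the fingers and top_panel below 0.5 N), for 0.2 s.
At the end, for the whole second after the job is handed in: Both jars stand upright on the floor of the box (in either place), at rest, each label within 0.26 rad (15 degrees) of facing straight out of the box's front; the top panel lies flat and still on the cooktop outside the box, bar up; both buttons are still turned aside (more than 1.1 rad) (angle between the x axis of each of jar_white, jar_dark and the x axis of spice_box, either way round below 0.26 rad and x of box_view in the frame of jar_white below 0 m and angle between each of jar_white, jar_dark's own z axis and vertical below 0.08 rad and z of jar_white in the frame of spice_box between 0.004 and 0.013 m and x of jar_white in the frame of spice_box between -0.05 and 0.05 m and y of jar_white in the frame of spice_box between -0.128 and 0.128 m and linear speed of each of jar_white, jar_dark below 0.03 m/s and angular speed of each of jar_white, jar_dark below 1 rad/s and x of box_view in the frame of jar_dark below 0 m and z of jar_dark in the frame of spice_box between 0.004 and 0.013 m and x of jar_dark in the frame of spice_box between -0.05 and 0.05 m and y of jar_dark in the frame of spice_box between -0.128 and 0.128 m and height (world z) of top_panel between -0.006 and 0.006 m and angle between top_panel's own z axis and vertical below 0.05 rad and horizontal distance between top_panel and spice_box above 0.1 m and linear speed of top_panel below 0.01 m/s and (value of joint button_left above 1.1 rad or value of joint button_left below -1.1 rad) and (value of joint button_right above 1.1 rad or value of joint button_right below -1.1 rad)); the robot touches nothing.
It fails at once if the mug, the oil bottle or the kettle is shifted by more than 20 mm or tipped (distance of any of mug, oil_bottle, kettle from where it was at the start of the episode above 0.02 m or angle between any of mug, oil_bottle, kettle's own z axis and vertical above 0.3 rad).
It fails at once if a jar is lifted more than 15 mm off the box's floor or tipped by more than 0.5 rad (z of any of jar_white, jar_dark in the frame of spice_box above 0.023 m or angle between any of jar_white, jar_dark's own z axis and vertical above 0.5 rad).
It fails at once if a jar is gripped or pressed with more than 25 N (contact force between the fingers and jar_white above 25 N or contact force between the fingers and jar_dark above 25 N).
It also fails if it takes over 72 s, if anything falls off the work surface, if the arm or the gripper's body presses on something with over 40 N, if the wrist force passes 120 N, or if a joint passes its speed limit or range.

### The arm

A 6-joint arm with a two-finger parallel gripper is mounted at the origin on a cart in front of the work surface, level with it; the furniture and walls round the work are solid. World frame = base frame: x ahead of the robot, y to its left, z up, the work surface at z = 0. Lengths are in m, angles in rad, forces in N, time in s.
With the tool pointing down it reaches from about 0.375 to 0.975 m from the base axis. Payload 3.8 kg.
Tool frame: the origin (TCP) lies midway between the tips of the shut fingers; the grasp point (between the pads) lies 19 mm behind it; z points along the fingers, x is the direction in which the jaws open and shut, and the axes are right-handed (so a half turn about z gives the same grasp; the last joint's range is limited). The gripper opens to 88 mm and grips with 3 to 60 N. Pads are 18 mm wide; open, the fingers measure 123 mm over their backs; the gripper's body (75 mm by 187 mm) begins 45 mm behind the grasp point.
Start: joints at [-1.266, 0.264, 1.604, -0, 1.274, -0.037], TCP at [0.226, -0.636, 0.239] pointing down, gripper open.
Joint ranges: [-2.63, 2.63], [-0.94, 2.18], [0.31, 2.57], [-1.31, 4.45], [0, 2.66], [-2.55, 2.55]. Speed limits (rad/s): [2.57, 2.57, 3.14, 3.14, 3.14, 3.14].

### API

Orientations are given as a rotation vector (axis times angle).
In Python, from station import ctrl gives the robot as it stands.
- The arm moves only by the shell command python3 -m pendant 'ROWS' [OPENING] [FORCE]. ROWS is JSON, a list of rows, each a list of 6 numbers: the shift along the tool's x, y, z in m, then the turn, a rotation vector about the tool's x, y, z in degrees. A call has 1 to 10 rows; each row is the pose to reach, as a shift and turn from the pose commanded when the call began, along the tool's axes at that moment; what a row does not reach only later rows make up. A row lasts 1/8 s, in which the tool goes at most 62.5 mm and 10.7 degrees, less where a joint would pass 70% of its speed; a pose out of reach is approached as far as the arm can. A call with a gripper value outside its range is refused whole. OPENING is the gripper command: -1 is shut, 1 is fully open, values between are in proportion, set as the call begins (- or left out, the last holds). The fingers move at their own pace and stop on an object; FORCE is the grip in N (left out, the last holds). Time passes only in rows, so rows that repeat a pose let the fingers close. It gives the time, the measured TCP pose, the force and the opening at its end, in the units of the state.
- ctrl.state(): the state, without advancing time (a new reading comes with each control period).
- ctrl.get_image(name): name is "side" or "top"; returns the picture (400x640x3 uint8, red, green, blue); there is no depth.
- ctrl.camera_model(name): a dict with "K" (3x3 intrinsics, pixels), "k1" (the pictures are not rectified: a ray, as slopes to the right and down, at radius r is drawn at 1 + k1 r^2 times it, then the intrinsics apply), "R" (3x3) and "t" (3): a world point X has camera coordinates R X + t. Camera axes: x right, y down, z forward; pixel columns grow to the right and rows downward; lengths in m; the calibration is good to about 2 mm. A picture is of the moment at which its call begins. camera_model takes no time and is no camera call.
- ctrl.sign_off(): hands the job in, once; it reports no verdict.
Trained networks look in the newest picture that a camera, given by its name, has taken for a name from the list of things; names that differ only in an ending like _2 or _b are one class to them, and where a whole thing is asked for, a point or a joint stands for the part that bears it (a point fixed in the world has none). Each returns a list of dicts, best first, with "p" (0 to 1); they miss things now and then, are a little off and sometimes report something else, mostly with a low value. They report only what shows in the picture. A call takes as long as a camera call.
- ctrl.find_in(target, camera): "box" ([left, top, right, bottom] in pixels, round what is visible of it).
- ctrl.pinpoint(target, camera): "position" ([column, row] in pixels: a listed point, or the origin of a listed thing).
The state is a dict: "t": time; "joint_positions": joint angles; "qd": joint speeds; "joint_efforts": joint torques, N m; "tool_pos": TCP position; "ee_rot": TCP orientation; "contact_force": force on the tool from outside, world axes, zero at the start; "torque": the same for the moment, N m; "gripper_width": finger opening in m.
Only numpy, scipy, OpenCV 4.12 (cv2) and the standard library are available. Lean on these libraries where they do the work, as an engineer would, in place of code of your own. Each camera call takes 0.05 s, during which the arm holds its last target.

## Working session

There is one attempt and no reset: what is moved stays moved. The work goes in short steps, Python scripts to look and compute and a shell command to move; the robot and the scene stay as the last step left them, time stands still between calls to the robot, and variables do not carry over. Pictures are saved under pics/ and viewed, and the job is handed in when it is done.

```bash
ls; mkdir -p pics
python3 - <<'E'
from station import ctrl
import cv2,numpy as np
print(ctrl.state())
for n in ("side","top"):
    im=ctrl.get_image(n); cv2.imwrite(f"pics/{n}0.png",im[:,:,::-1])
    m=ctrl.camera_model(n); print(n,m)
    for t in ["spice_box","bay_left","bay_right","box_view","button_left_fin","button_right_fin","top_panel","jar_white","jar_dark","label_white","label_dark","mug","oil_bottle","kettle"]:
        try:
            r=ctrl.pinpoint(t,n); print(t,[(np.round(a["position"],1).tolist(),round(a["p"],2)) for a in r[:2]])
        except Exception as e: print(t,e)
print(ctrl.state()["t"])
E
```

```text
pics
{'t': 0.0, 'joint_positions': array([-1.26590734e+00,  2.64735651e-01,  1.60535262e+00,  8.28182124e-06,
        1.27367903e+00, -3.68950534e-02]), 'qd': array([-0.00234223, -0.00179518,  0.00018438,  0.00118534,  0.00014001,
       -0.00051058]), 'joint_efforts': array([ 1.81992858e-03, -5.02107525e+01, -3.56871629e+01,  7.29120872e-02,
        2.93226494e-02, -1.96875981e-04]), 'tool_pos': array([ 0.2260336 , -0.63529105,  0.23741133]), 'ee_rot': array([-2.56577871,  1.81053985,  0.00270778]), 'contact_force': array([-0.0378556 , -0.06460287,  0.86320298]), 'torque': array([-0.02234788, -0.03070749, -0.06862548]), 'gripper_width': 0.08805441730956755}
side {'K': array([[408.61632481,   0.        , 319.9298939 ],
       [  0.        , 408.61632481, 208.32348013],
       [  0.        ,   0.        ,   1.        ]]), 'k1': -0.06916408139057756, 'R': array([[ 0.99273387, -0.1200823 , -0.00772717],
       [-0.07365525, -0.55562476, -0.82816425],
       [ 0.09515446,  0.82271585, -0.56043221]]), 't': array([-0.5414564 ,  0.18999292,  1.01407327])}
spice_box [([343.8, 263.8], 0.83)]

[... 413 characters left out ...]
     , 323.70967285],
       [  0.        , 364.414878  , 195.98139944],
       [  0.        ,   0.        ,   1.        ]]), 'k1': -0.011633468479016435, 'R': array([[-0.02556288, -0.99953605,  0.01655942],
       [-0.98882277,  0.02284799, -0.14733462],
       [ 0.14688792, -0.02014063, -0.98894807]]), 't': array([0.09037758, 0.56419927, 0.97014913])}
spice_box []
bay_left []
bay_right []
box_view [([240.2, 259.9], 0.32)]
button_left_fin [([295.2, 181.5], 0.39)]
button_right_fin [([407.1, 173.1], 0.58)]
top_panel [([346.4, 175.4], 0.63)]
jar_white []
jar_dark []
label_white []
label_dark []
mug [([237.7, 261.3], 0.76)]
oil_bottle [([405.4, 250.6], 0.78)]
kettle [([248.3, 171.0], 0.96)]
1.5
```

View pics/side0.png

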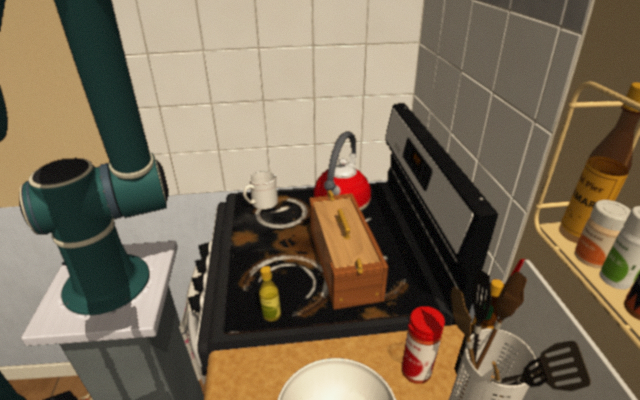

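View pics/top0.png

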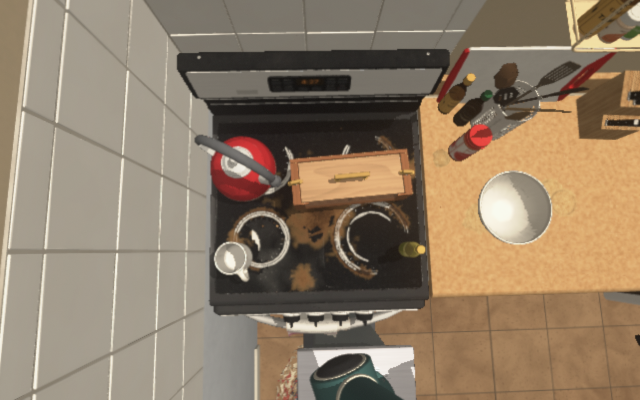

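The side view shows the box around (345,250), the mug at (263,190) and the oil bottle at (270,297). In the top view the panel is around (350,178), the mug at (233,260) and the bottle at (412,250). I'll zoom in to fit the box.

Run:
```python
import cv2
a=cv2.imread("pics/top0.png")[135:225,270:430]; cv2.imwrite("pics/top0z.png",cv2.resize(a,None,fx=5,fy=5,interpolation=cv2.INTER_CUBIC))
a=cv2.imread("pics/side0.png")[180:315,295:395]; cv2.imwrite("pics/side0z.png",cv2.resize(a,None,fx=4.4,fy=4.4,interpolation=cv2.INTER_CUBIC))
```

```text
(no output)
```

View pics/top0z.png

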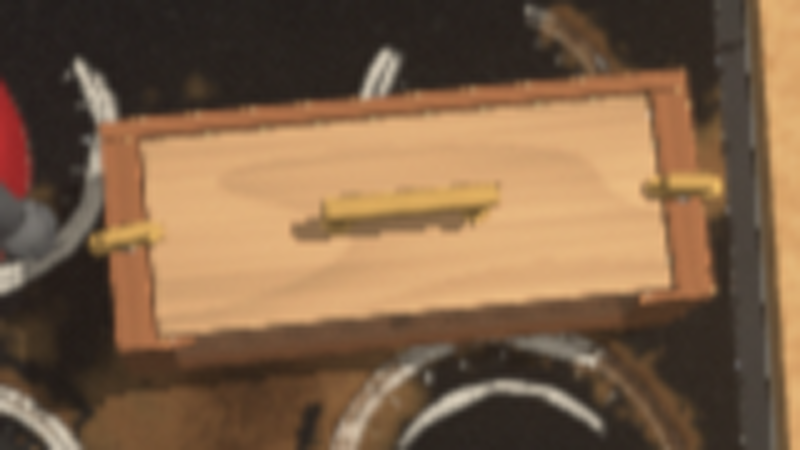

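View pics/side0z.png

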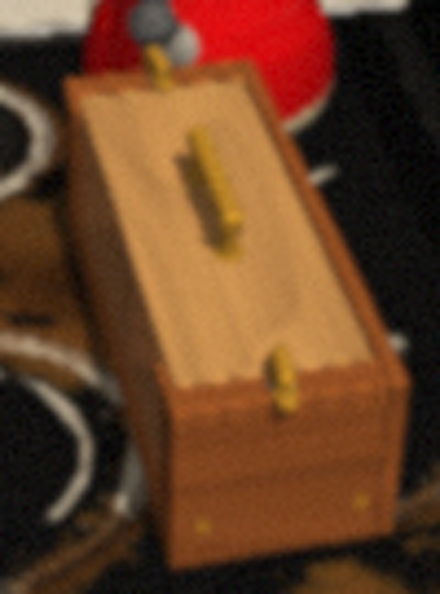

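```bash
cat > h.py <<'E'
import numpy as np, cv2
from station import ctrl
from scipy.optimize import least_squares
from scipy.spatial.transform import Rotation as Rot
CM={n:ctrl.camera_model(n) for n in("side","top")}
def proj(n,X):
    m=CM[n]; X=np.atleast_2d(X)
    d=np.array([m["k1"],0,0,0,0.])
    return cv2.projectPoints(X.astype(float),cv2.Rodrigues(m["R"])[0],m["t"],m["K"],d)[0][:,0]
def ray(n,p):
    m=CM[n]; u=cv2.undistortPoints(np.array([[p]],float),m["K"],np.array([m["k1"],0,0,0,0.]))[0,0]
    C=-m["R"].T@m["t"]; return C,m["R"].T@np.array([u[0],u[1],1])
def atz(n,p,z):
    C,d=ray(n,p); return C+d*(z-C[2])/d[2]
def tri(ps,pt):
    C1,d1=ray("side",ps);C2,d2=ray("top",pt)
    A=np.stack([d1,-d2],1); s=np.linalg.lstsq(A,C2-C1,rcond=None)[0]
    a,b=C1+s[0]*d1,C2+s[1]*d2; return (a+b)/2,np.linalg.norm(a-b)
def B2W(p,pose):
    p=np.atleast_2d(p);c,s=np.cos(pose[2]),np.sin(pose[2])
    return np.c_[pose[0]+c*p[:,0]-s*p[:,1],pose[1]+s*p[:,0]+c*p[:,1],p[:,2]]
E
python3 - <<'E'
from h import *
f=lambda q,s,o:[(q[0]+.5)/s-.5+o[0],(q[1]+.5)/s-.5+o[1]]
T=[((60,156,111),(103,127)),((60,-156,111),(685,70)),((-62,-156,111),(713,297)),((-62,156,111),(120,350)),((-4,146,128),(125,238)),((-4,-146,128),(683,186))]
S=[((-62,156,111),(65,80)),((60,156,111),(250,62)),((60,-156,111),(408,380)),((-62,-156,111),(168,398)),((-62,-156,0),(172,568)),((60,-156,0),(392,530)),((-4,146,124),(158,68)),((-4,-146,124),(283,380))]
tp=np.array([f(q,5,(270,135)) for _,q in T]);sp=np.array([f(q,4.4,(295,180)) for _,q in S])
TB=np.array([a for a,_ in T])/1e3;SB=np.array([a for a,_ in S])/1e3
def r(p): return np.r_[(proj("top",B2W(TB,p))-tp).ravel(),(proj("side",B2W(SB,p))-sp).ravel()]
s=least_squares(r,[.5,-.06,0.1]);print(s.x);print(np.round(r(s.x).reshape(-1,2),1).tolist())
for nm in("top","side"):
    s2=least_squares(lambda p:(r(p)[:12] if nm=="top" else r(p)[12:]),s.x);print(nm,s2.x)
p=s.x
for n,b in [("bl",(-4,146,121.8)),("br",(-4,-146,121.8)),("bayL",(50,66,8)),("bayR",(50,-66,8)),("ctr",(-1,0,102))]: print(n,B2W(np.array(b)/1e3,p).round(4))
print("mug",tri([262.1,204.1],[237.7,261.3]),"ket",tri([342.4,201.6],[248.3,171]),"oil",atz("top",[405.4,250.6],0), tri([274.4,316.6],[405.4,250.6]))
st=ctrl.state(); print(Rot.from_rotvec(st["ee_rot"]).as_matrix().round(3))
# button angles: not measured here
im=cv2.imread("pics/side0.png")[120:230,230:400];cv2.imwrite("pics/ket.png",cv2.resize(im,None,fx=4.5,fy=4.5,interpolation=2))
im=cv2.imread("pics/top0.png")[115:295,180:300];cv2.imwrite("pics/kett.png",cv2.resize(im,None,fx=3.3,fy=3.3,interpolation=2))
E
```

```text
[0.60732705 0.00729126 0.07272124]
[[-1.5, -1.0], [-0.2, -0.4], [0.4, -0.4], [-0.9, 0.4], [-0.4, -0.9], [1.2, -1.1], [-0.7, -0.0], [-0.1, -0.7], [-0.0, 0.4], [0.5, 4.1], [-1.0, 0.7], [-0.5, 1.4], [-0.6, -1.7], [-0.6, -3.0]]
top [0.60590437 0.0067151  0.07157003]
side [0.60851252 0.00838802 0.07059849]
bl [[0.5927 0.1526 0.1218]]
br [[ 0.6139 -0.1386  0.1218]]
bayL [[0.6524 0.0767 0.008 ]]
bayR [[ 0.662  -0.0549  0.008 ]]
ctr [[0.6063 0.0072 0.102 ]]
mug (array([ 0.39420115,  0.32318769, -0.00613541]), np.float64(0.0033311383551763414)) ket (array([6.52357164e-01, 2.93239468e-01, 4.11554174e-04]), np.float64(0.0030831515849047927)) oil [ 0.41028186 -0.15205039  0.        ] (array([ 0.41599259, -0.15307151, -0.0051858 ]), np.float64(0.011502296911973688))
[[ 0.335 -0.942 -0.   ]
 [-0.942 -0.335  0.   ]
 [-0.     0.    -1.   ]]
```

View pics/ket.png

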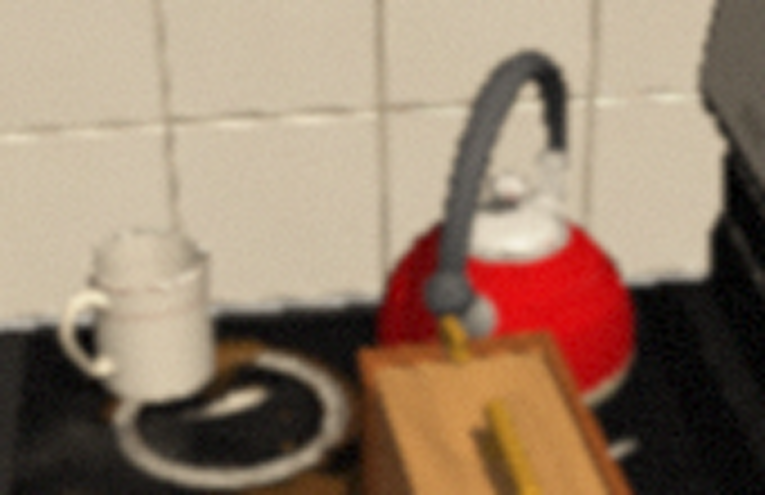

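View pics/kett.png

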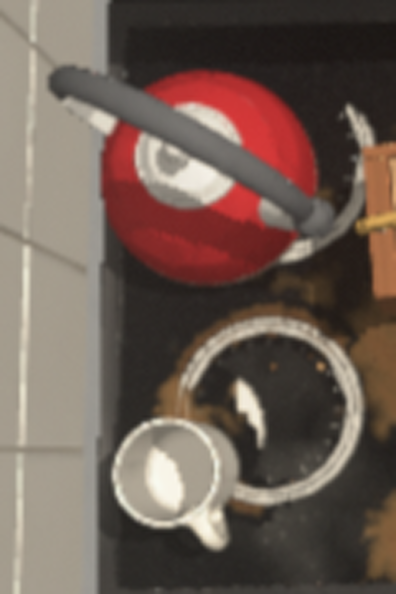

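```bash
cat > ov.py <<'E'
from h import *
def lines():
    L=[];a=lambda p,q:L.append((p,q))
    for z in(0,111):
        c=[(60,156,z),(60,-156,z),(-62,-156,z),(-62,156,z)]
        for i in range(4):a(c[i],c[(i+1)%4])
    for x,y in[(60,156),(60,-156),(-62,-156),(-62,156)]:a((x,y,0),(x,y,111))
    c=[(51.5,134.5,110),(51.5,-134.5,110),(-53,-134.5,110),(-53,134.5,110)]
    for i in range(4):a(c[i],c[(i+1)%4])
    a((-1,45,142),(-1,-45,142))
    for s in(1,-1):a((-4,s*146,111),(-4,s*146,128))
    return np.array(L)/1e3
def overlay(n,im,pose,win,f,out):
    x0,x1,y0,y1=win
    z=cv2.resize(im[y0:y1,x0:x1],None,fx=f,fy=f,interpolation=2)
    for p,q in lines():
        u=proj(n,B2W(np.array([p,q]),pose)); u=((u-[x0,y0]+.5)*f-.5)
        cv2.line(z,tuple(int(v) for v in u[0]),tuple(int(v) for v in u[1]),(255,0,0),1)
    cv2.imwrite(out,z)
E
python3 - <<'E'
from ov import *
P=[.6073,.0073,.0727]
overlay("side",cv2.imread("pics/side0.png"),P,(295,395,180,315),4.4,"pics/o1.png")
overlay("top",cv2.imread("pics/top0.png"),P,(270,430,135,225),5,"pics/o2.png")
print(tri([329.3,184.4],[276,179]))
E
```

```text
(array([0.59883661, 0.19903328, 0.12536676]), np.float64(0.002967139416042192))
```

View pics/o1.png

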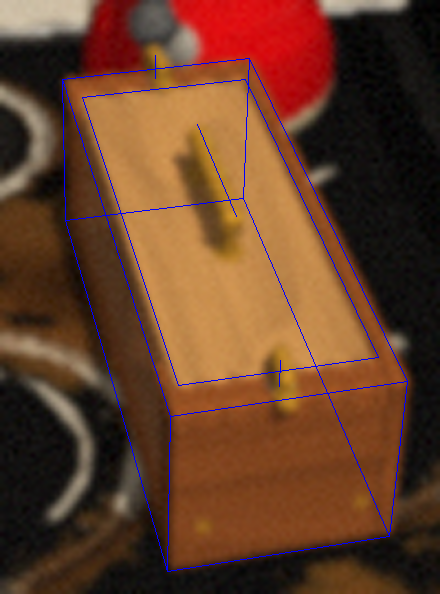

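View pics/o2.png

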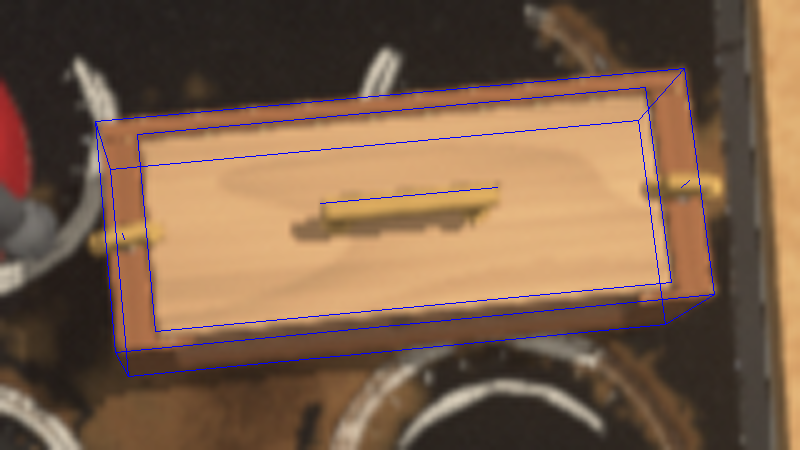

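```bash
cat >> h.py <<'E'
P=[.606,.007,.072]
def w(b): return B2W(np.array(b,float)/1e3,P)[0]
def delta(tgt,yaw=None):
    """tool-frame shift (mm) to world tgt and turn deg about tool axes to tool-down, tool x at yaw"""
    st=ctrl.state(); R=Rot.from_rotvec(st["ee_rot"]).as_matrix()
    d=R.T@(np.array(tgt)-st["tool_pos"])
    yaw=P[2] if yaw is None else yaw
    c,s=np.cos(yaw),np.sin(yaw); G=np.array([[c,s,0],[s,-c,0],[0,0,-1]])
    rv=Rot.from_matrix(R.T@G).as_rotvec(degrees=True)
    print("t",round(st["t"],2),"tcp",st["tool_pos"].round(4),"F",st["contact_force"].round(1),"shift mm",(d*1e3).round(1),"turn",rv.round(2))
def inbox():
    st=ctrl.state(); d=st["tool_pos"]-[P[0],P[1],0];c,s=np.cos(P[2]),np.sin(P[2])
    print("box mm",((c*d[0]+s*d[1])*1e3).round(1),((-s*d[0]+c*d[1])*1e3).round(1),(d[2]*1e3).round(1),"F",st["contact_force"].round(2),"w",round(st["gripper_width"],4),"t",round(st["t"],2))
E
python3 - <<'E'
from h import *
t=w((-38,-131,200));print(t);delta(t)
for n,p in [("mug",[262.1,204.1])]:print(atz("side",p,0))
E
```

```text
[ 0.57752231 -0.12639423  0.2       ]
t 1.5 tcp [ 0.2262 -0.636   0.2387] F [-1.1  1.   0.3] shift mm [-362.3 -501.8   38.7] turn [ -0.     0.   -74.54]
[0.39636576 0.31380397 0.        ]
```

```bash
python3 -m pendant '[[-0.036,-0.050,0.002,0,0,-10],[-0.072,-0.100,0.004,0,0,-20],[-0.108,-0.150,0.008,0,0,-30],[-0.145,-0.200,0.012,0,0,-40],[-0.180,-0.250,0.016,0,0,-50],[-0.217,-0.300,0.022,0,0,-60],[-0.253,-0.350,0.026,0,0,-70],[-0.290,-0.400,0.032,0,0,-74.5],[-0.326,-0.450,0.036,0,0,-74.5],[-0.3623,-0.5018,0.0387,0,0,-74.5]]' -1 20
python3 - <<'E'
from h import *
for n in("side","top"):
    im=ctrl.get_image(n); cv2.imwrite(f"pics/{n}1.png",im[:,:,::-1])
inbox(); delta(w((-38,-131,117)))
print(proj("top",ctrl.state()["tool_pos"]),proj("side",ctrl.state()["tool_pos"]))
E
```

```text
t: 2.75
tool_pos: [0.578, -0.1253, 0.2002]
ee_rot: [3.139, 0.112, 0.001]
contact_force: [-0.7, -0.4, -0.3]
gripper_width: 0.0005
box mm -35.5 -126.9 199.9 F [-0.52 -0.19 -0.16] w 0.0005 t 2.85
t 2.85 tcp [ 0.5798 -0.1221  0.1999] F [-0.5 -0.2 -0.2] shift mm [-2.7  4.3 82.9] turn [-0.1  -0.09  0.29]
[[408.76724497 178.48484295]] [[342.43502582 231.96123698]]
```

View pics/side1.png

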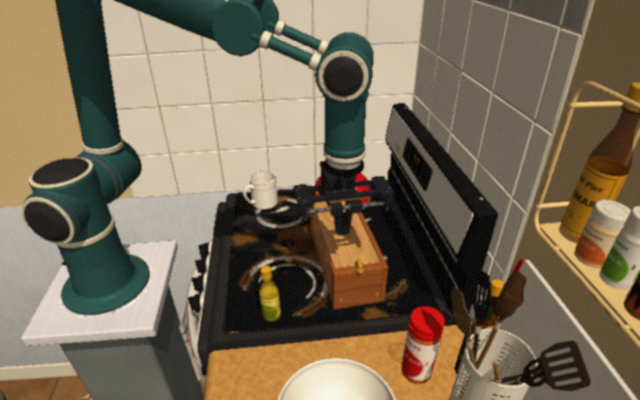

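View pics/top1.png

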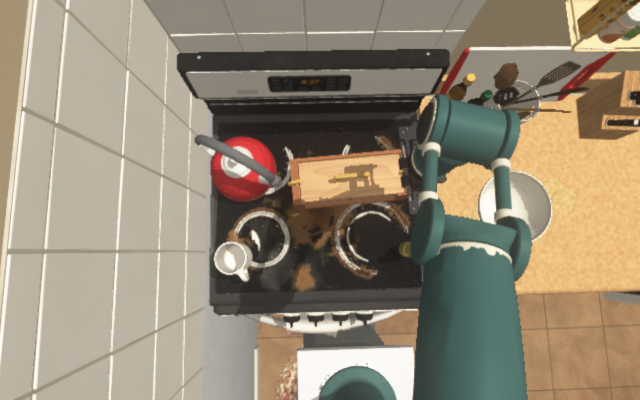

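The side view shows the body's long side lying along x, with the fingertip about over (343,232). That matches the projection.

```bash
python3 -m pendant '[[0,0,0.03,0,0,0],[0,0,0.06,0,0,0],[0,0,0.075,0,0,0],[0,0,0.075,0,0,0]]'
python3 - <<'E'
from h import *
inbox(); delta(w((-38,-131,117)))
im=ctrl.get_image("side");a=im[170:300,290:400]; cv2.imwrite("pics/s2.png",cv2.resize(a,None,fx=4.4,fy=4.4,interpolation=2)[:,:,::-1])
u=proj("side",ctrl.state()["tool_pos"])[0];print((u-[290,170])*4.4)
E
```

```text
t: 3.35
tool_pos: [0.576, -0.1273, 0.1239]
ee_rot: [-3.139, -0.111, 0.004]
contact_force: [0.6, 0.6, -0.5]
gripper_width: 0.0003
box mm -39.6 -131.8 123.9 F [ 0.57  0.58 -0.49] w 0.0003 t 3.35
t 3.35 tcp [ 0.576  -0.1273  0.1239] F [ 0.6  0.6 -0.5] shift mm [ 1.6 -0.8  6.9] turn [-0.05  0.15 -0.08]
[223.41920721 399.01581387]
```

View pics/s2.png

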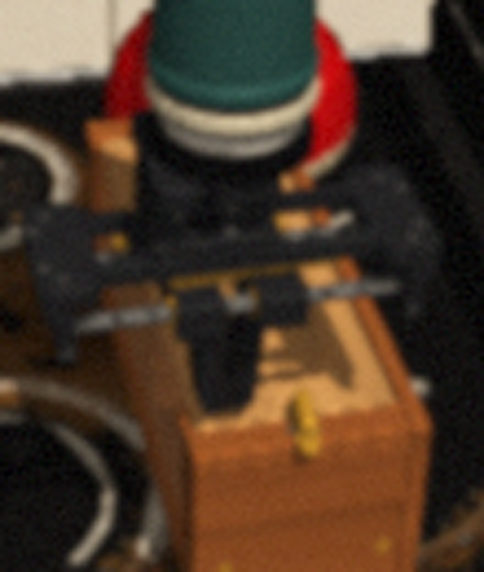

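The fingertip is at about (225,412) in the crop, in front of the right fin at (305,425). I'll swipe +x.

```bash
python3 -m pendant '[[0.002,0,0.007,0,0,0],[0.012,0,0.007,0,0,0],[0.018,0,0.007,0,0,0],[0.024,0,0.007,0,0,0],[0.030,0,0.007,0,0,0],[0.036,0,0.007,0,0,0],[0.043,0,0.007,0,0,0],[0.050,0,0.007,0,0,0],[0.057,0,0.007,0,0,0],[0.062,0,0.007,0,0,0]]'
python3 - <<'E'
from h import *
inbox()
im=ctrl.get_image("side");a=im[170:300,290:400]; cv2.imwrite("pics/s3.png",cv2.resize(a,None,fx=4.4,fy=4.4,interpolation=2)[:,:,::-1])
E
```

```text
t: 4.65
tool_pos: [0.6394, -0.1225, 0.1179]
ee_rot: [-3.139, -0.112, 0.0]
contact_force: [-1.3, 1.6, -0.5]
gripper_width: 0.0004
box mm 24.0 -131.5 117.9 F [-1.31  1.58 -0.55] w 0.0004 t 4.65
```

View pics/s3.png

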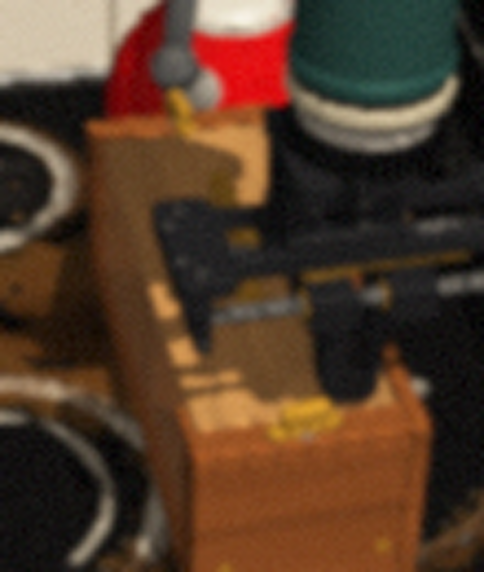

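The right button now lies along x at (305,418) in the crop. On to the left one.

```bash
python3 - <<'E'
from h import *
delta(w((-38,131,117)))
E
python3 -m pendant '[[0,0,-0.035,0,0,0],[-0.015,-0.04,-0.045,0,0,0],[-0.030,-0.09,-0.045,0,0,0],[-0.050,-0.14,-0.045,0,0,0],[-0.063,-0.19,-0.045,0,0,0],[-0.063,-0.235,-0.045,0,0,0],[-0.063,-0.262,-0.045,0,0,0],[-0.063,-0.262,-0.020,0,0,0],[-0.063,-0.262,-0.008,0,0,0],[-0.063,-0.262,-0.008,0,0,0]]'
python3 - <<'E'
from h import *
inbox();delta(w((-38,131,117)))
im=ctrl.get_image("side");a=im[150:280,270:400]; cv2.imwrite("pics/s4.png",cv2.resize(a,None,fx=4.4,fy=4.4,interpolation=2)[:,:,::-1])
im=ctrl.get_image("top");a=im[115:225,220:400]; cv2.imwrite("pics/t4.png",cv2.resize(a,None,fx=4.4,fy=4.4,interpolation=2)[:,:,::-1])
E
```

```text
t 4.7 tcp [ 0.6402 -0.1227  0.1181] F [1.1 0.5 0.5] shift mm [ -62.9 -262.8    0.9] turn [ 0.02 -0.07 -0.03]
t: 5.95
tool_pos: [0.5568, 0.1336, 0.1249]
ee_rot: [3.139, 0.111, -0.003]
contact_force: [-0.3, -0.8, -0.1]
gripper_width: 0.0002
box mm -40.0 129.8 124.9 F [-0.33 -0.78 -0.13] w 0.0002 t 5.95
t 5.95 tcp [0.5568 0.1336 0.1249] F [-0.3 -0.8 -0.1] shift mm [ 2.  -1.2  7.9] turn [ 0.03  0.12 -0.06]
```

View pics/s4.png

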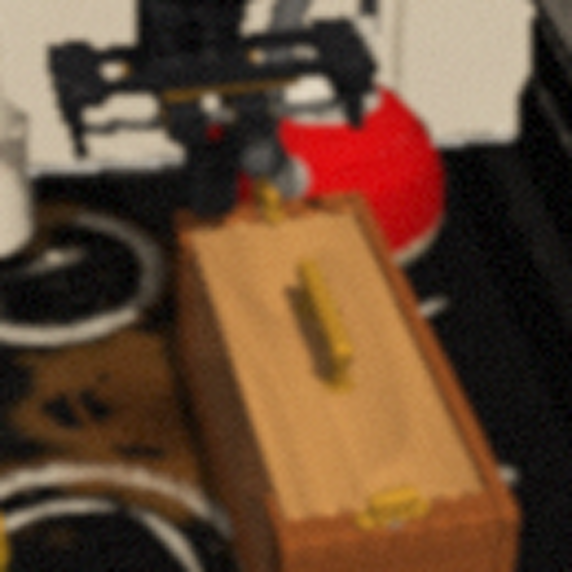

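View pics/t4.png

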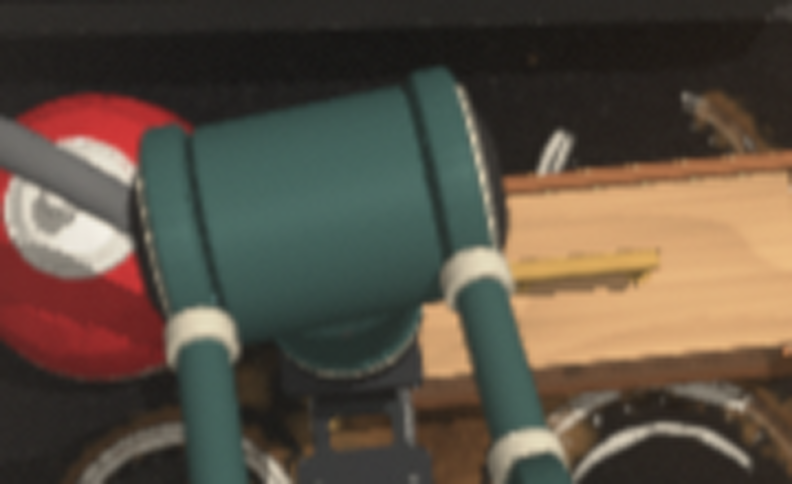

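The tip is beside the left fin (crop about (215,200)). I'll swipe in two parts and watch the force.

```bash
python3 -m pendant '[[0.002,0,0.007,0,0,0],[0.012,0,0.007,0,0,0],[0.018,0,0.007,0,0,0],[0.024,0,0.007,0,0,0],[0.030,0,0.007,0,0,0]]'; python3 -c "
from h import *
inbox()"
python3 -m pendant '[[0.006,0,0,0,0,0],[0.012,0,0,0,0,0],[0.018,0,0,0,0,0],[0.025,0,0,0,0,0],[0.031,0,0,0,0,0],[0.031,0,0,0,0,0]]'
python3 - <<'E'
from h import *
inbox()
im=ctrl.get_image("side");a=im[150:280,270:400]; cv2.imwrite("pics/s5.png",cv2.resize(a,None,fx=4.4,fy=4.4,interpolation=2)[:,:,::-1])
delta(w((-3.75,0,160)))
E
```

```text
t: 6.68
tool_pos: [0.5843, 0.1345, 0.1186]
ee_rot: [3.136, 0.113, -0.013]
contact_force: [-8.3, -5.9, 2.4]
gripper_width: 0.0007
box mm -12.5 128.7 118.6 F [-8.27 -5.87  2.43] w 0.0007 t 6.67
t: 7.42
tool_pos: [0.6194, 0.1384, 0.119]
ee_rot: [3.139, 0.112, 0.002]
contact_force: [1.3, -3.5, -2.5]
gripper_width: 0.0004
box mm 22.8 130.1 119.0 F [ 1.25 -3.49 -2.52] w 0.0004 t 7.42
t 7.47 tcp [0.6194 0.1384 0.1191] F [ 1.5 -2.8 -1.8] shift mm [-26.4 130.1 -40.9] turn [ 0.01 -0.1  -0.05]
```

View pics/s5.png

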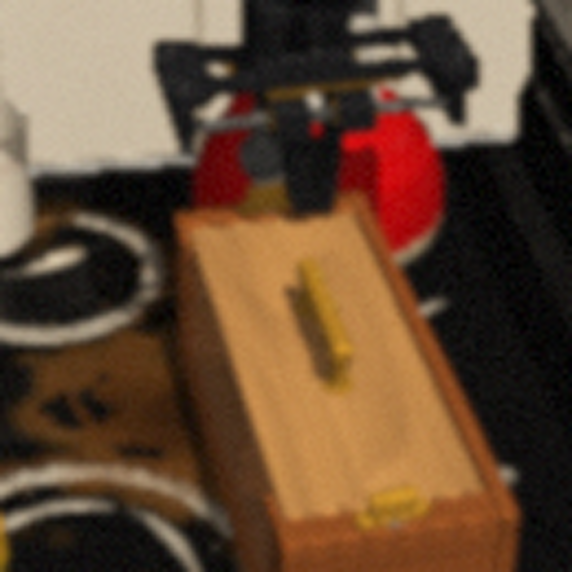

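The left button is now along x too. Next is the bar.

```bash
python3 -m pendant '[[0,0,-0.030,0,0,0],[-0.010,0.02,-0.050,0,0,0],[-0.020,0.07,-0.050,0,0,0],[-0.0265,0.115,-0.050,0,0,0],[-0.0265,0.130,-0.050,0,0,0],[-0.0265,0.130,-0.050,0,0,0]]' 0.15 25
python3 - <<'E'
from h import *
inbox(); delta(w((-3.75,0,117)))
im=ctrl.get_image("side");a=im[150:300,270:400]; cv2.imwrite("pics/s6.png",cv2.resize(a,None,fx=4,fy=4,interpolation=2)[:,:,::-1])
E
```

```text
t: 8.22
tool_pos: [0.6017, 0.0069, 0.1695]
ee_rot: [-3.139, -0.109, -0.002]
contact_force: [-0.0, -0.3, -0.0]
gripper_width: 0.0502
box mm -4.3 0.2 169.5 F [-0.01 -0.3  -0.05] w 0.0502 t 8.22
t 8.22 tcp [0.6017 0.0069 0.1695] F [-0.  -0.3 -0. ] shift mm [ 0.5  0.3 52.5] turn [-0.06 -0.08 -0.15]
```

View pics/s6.png

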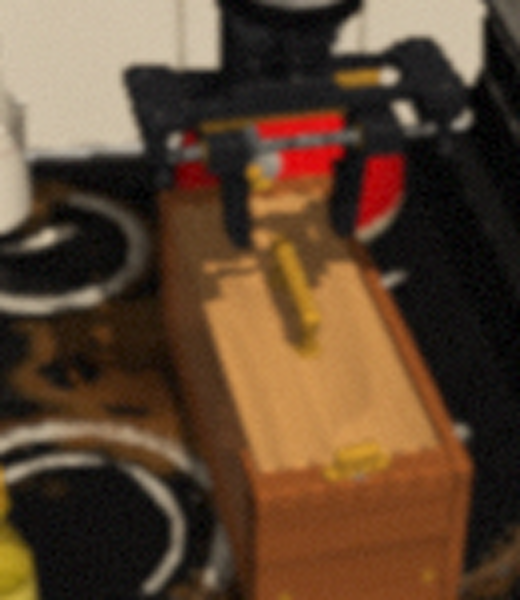

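```bash
python3 -m pendant '[[0,0,0.025,0,0,0],[0,0,0.045,0,0,0],[0,0,0.0525,0,0,0],[0,0,0.0525,0,0,0]]'; python3 -m pendant '[[0,0,0,0,0,0],[0,0,0,0,0,0],[0,0,0,0,0,0],[0,0,0,0,0,0]]' -1 25;  python3 - <<'E'
from h import *
inbox()
im=ctrl.get_image("side");a=im[150:300,270:400]; cv2.imwrite("pics/s7.png",cv2.resize(a,None,fx=4,fy=4,interpolation=2)[:,:,::-1])
im=ctrl.get_image("top");a=im[115:225,220:430]; cv2.imwrite("pics/t7.png",cv2.resize(a,None,fx=3.8,fy=3.8,interpolation=2)[:,:,::-1])
E
```

```text
t: 8.78
tool_pos: [0.6006, 0.0076, 0.1156]
ee_rot: [-3.139, -0.113, 0.003]
contact_force: [0.3, -0.4, -0.6]
gripper_width: 0.0507
t: 9.28
tool_pos: [0.6025, 0.0069, 0.1173]
ee_rot: [3.14, 0.112, 0.005]
contact_force: [7.8, 1.6, 1.4]
gripper_width: 0.0126
box mm -3.5 0.2 117.3 F [7.81 1.56 1.43] w 0.0126 t 9.28
```

View pics/s7.png

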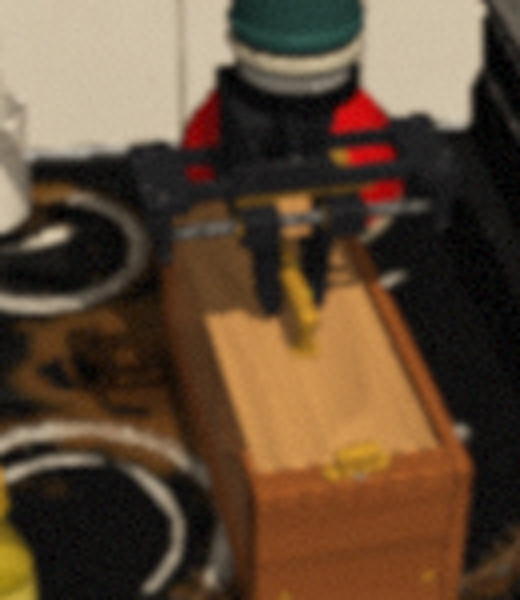

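View pics/t7.png

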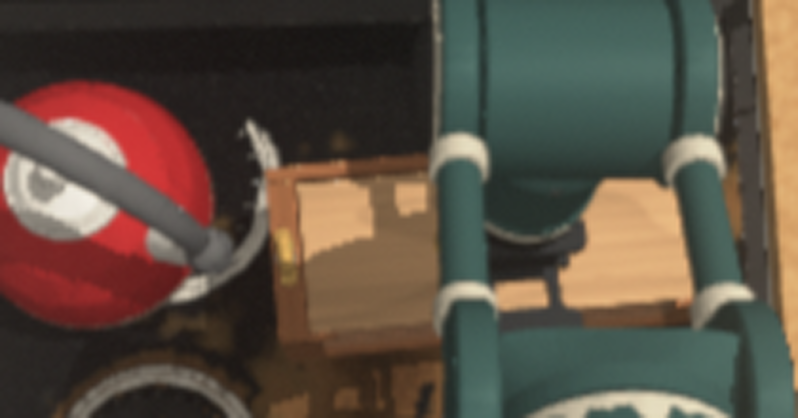

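Both buttons are aside: the left fin lies along x at (288,255) in the top crop. The bar is gripped at 12.6 mm, so I'll lift.

```bash
python3 -m pendant '[[0,0,-0.004,0,0,0],[0,0,-0.012,0,0,0],[0,0,-0.020,0,0,0],[0,0,-0.035,0,0,0],[0,0,-0.050,0,0,0],[0,0,-0.060,0,0,0],[0,0,-0.060,0,0,0]]';  python3 - <<'E'
from h import *
inbox()
im=ctrl.get_image("side"); cv2.imwrite("pics/s8.png",im[:,:,::-1])
delta((.415,.060,.180),yaw=0.0)
E
```

```text
t: 10.25
tool_pos: [0.602, 0.007, 0.1782]
ee_rot: [3.139, 0.112, 0.004]
contact_force: [0.9, -0.2, -1.5]
gripper_width: 0.0116
box mm -4.0 0.3 178.2 F [ 0.86 -0.19 -1.45] w 0.0116 t 10.25
t 10.3 tcp [0.6014 0.007  0.1772] F [ 0.5 -0.3 -2.2] shift mm [-182.1  -66.2   -3. ] turn [ 0.   -0.06  4.08]
```

View pics/s8.png

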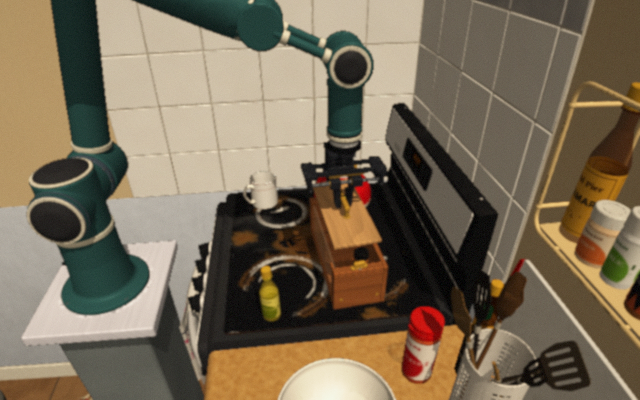

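The panel is off cleanly and hangs level. I'll move it forward to the clear area.

```bash
python3 -m pendant '[[-0.030,-0.011,-0.003,0,0,1],[-0.065,-0.024,-0.003,0,0,2],[-0.100,-0.036,-0.003,0,0,4],[-0.130,-0.047,-0.003,0,0,4],[-0.160,-0.058,-0.003,0,0,4],[-0.182,-0.066,-0.003,0,0,4],[-0.182,-0.066,0.030,0,0,4],[-0.182,-0.066,0.070,0,0,4],[-0.182,-0.066,0.105,0,0,4],[-0.182,-0.066,0.125,0,0,4]]';  python3 - <<'E'
from h import *
im=ctrl.get_image("side"); cv2.imwrite("pics/s9.png",im[:,:,::-1])
im=ctrl.get_image("top"); cv2.imwrite("pics/t9.png",im[:,:,::-1])
delta((.415,.060,.0155),yaw=0.0)
E
```

```text
t: 11.55
tool_pos: [0.4127, 0.0597, 0.0491]
ee_rot: [3.141, 0.002, -0.006]
contact_force: [-0.0, -1.3, -1.5]
gripper_width: 0.0115
t 11.65 tcp [0.4117 0.0596 0.0487] F [-0.3 -0.8 -2.7] shift mm [ 3.6 -0.4 33.2] turn [0.03 0.39 0.09]
```

View pics/s9.png

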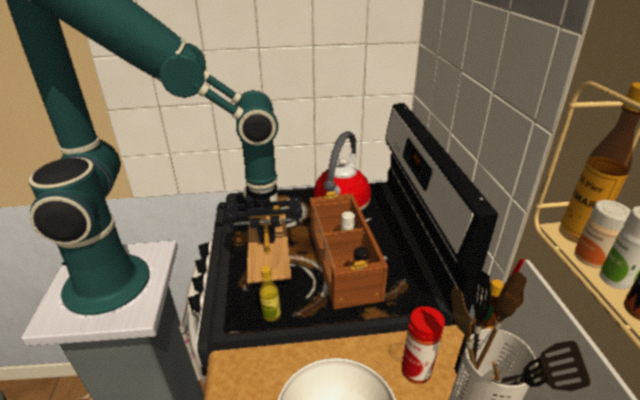

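View pics/t9.png

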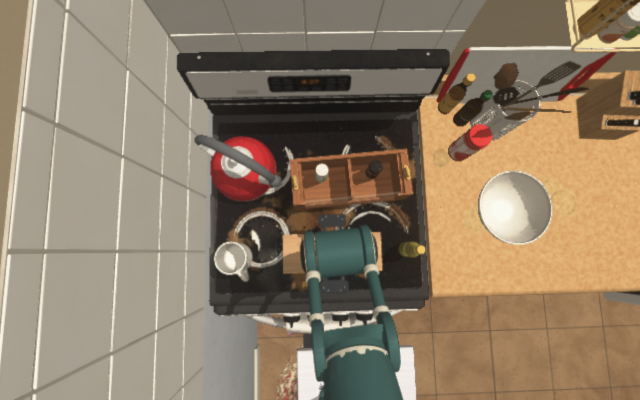

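White jar in the left bay (top 321,172), dark in the right (374,170). The panel is clear of the mug and the bottle, so I'll lower it.

```bash
python3 -m pendant '[[0.002,0,0.012,0,0,0],[0.002,0,0.022,0,0,0],[0.002,0,0.027,0,0,0],[0.002,0,0.030,0,0,0],[0.002,0,0.032,0,0,0],[0.002,0,0.033,0,0,0],[0.002,0,0.033,0,0,0]]'; python3 -m pendant '[[0,0,0,0,0,0],[0,0,0,0,0,0],[0,0,0,0,0,0]]' 0.15
python3 - <<'E'
from h import *
inbox()
print(ctrl.state()["tool_pos"])
E
```

```text
t: 12.52
tool_pos: [0.417, 0.0599, 0.0187]
ee_rot: [-3.142, -0.002, -0.0]
contact_force: [0.5, 0.2, -1.4]
gripper_width: 0.0118
t: 12.9
tool_pos: [0.4172, 0.0599, 0.0188]
ee_rot: [-3.142, -0.002, -0.001]
contact_force: [0.3, -0.2, -0.1]
gripper_width: 0.0394
box mm -184.5 66.3 18.8 F [ 0.33 -0.17 -0.08] w 0.0394 t 12.9
[0.41721637 0.05987567 0.01881162]
```

```bash
python3 -m pendant '[[0,0,0,0,0,0],[0,0,-0.03,0,0,0],[0,0,-0.08,0,0,0],[0,0,-0.14,0,0,0],[0,0.05,-0.18,0,0,0],[0,0.11,-0.18,0,0,0],[0,0.17,-0.18,0,0,0],[0,0.22,-0.18,0,0,0],[0,0.25,-0.18,0,0,0],[0,0.25,-0.18,0,0,0]]' -1
python3 - <<'E'
from h import *
inbox()
S=ctrl.get_image("side"); T=ctrl.get_image("top")
cv2.imwrite("pics/s10.png",S[:,:,::-1]);cv2.imwrite("pics/t10.png",T[:,:,::-1])
for n in("side","top"):
    for t in ["top_panel","jar_white","jar_dark","label_white","label_dark","bay_left","bay_right","spice_box","button_left_fin","button_right_fin"]:
        r=ctrl.pinpoint(t,n); print(n,t,[(np.round(a["position"],1).tolist(),round(a["p"],2)) for a in r[:2]])
a=T[135:225,270:430];cv2.imwrite("pics/t10z.png",cv2.resize(a,None,fx=5,fy=5,interpolation=2)[:,:,::-1])
a=S[180:315,295:395];cv2.imwrite("pics/s10z.png",cv2.resize(a,None,fx=4.4,fy=4.4,interpolation=2)[:,:,::-1])
E
```

```text
t: 14.15
tool_pos: [0.417, -0.1918, 0.1985]
ee_rot: [-3.142, 0.003, 0.0]
contact_force: [0.3, -0.3, -0.6]
gripper_width: 0.0006
box mm -202.8 -184.7 198.5 F [ 0.28 -0.26 -0.57] w 0.0006 t 14.15
side top_panel [([270.1, 258.8], 0.68)]
side jar_white [([344.6, 240.4], 0.63)]
side jar_dark []
side label_white []
side label_dark [([354.0, 263.5], 0.48)]
side bay_left [([354.3, 241.2], 0.77)]
side bay_right [([369.9, 273.1], 0.96), ([342.1, 200.8], 0.46)]
side spice_box [([342.7, 262.2], 0.89)]
side button_left_fin [([333.1, 192.9], 0.5)]
side button_right_fin [([364.6, 261.4], 0.69)]
top top_panel [([328.4, 248.7], 0.63)]
top jar_white [([320.6, 172.8], 0.74)]
top jar_dark [([372.3, 169.0], 0.61)]
top label_white [([326.3, 175.4], 0.68)]
top label_dark [([368.3, 172.7], 0.5), ([329.8, 249.8], 0.2)]
top bay_left [([324.0, 169.8], 0.79), ([368.2, 171.3], 0.4)]
top bay_right [([367.3, 164.6], 0.88)]
top spice_box [([344.4, 182.5], 0.88)]
top button_left_fin [([295.2, 180.0], 0.62)]
top button_right_fin [([405.4, 171.7], 0.46)]
```

View pics/s10.png

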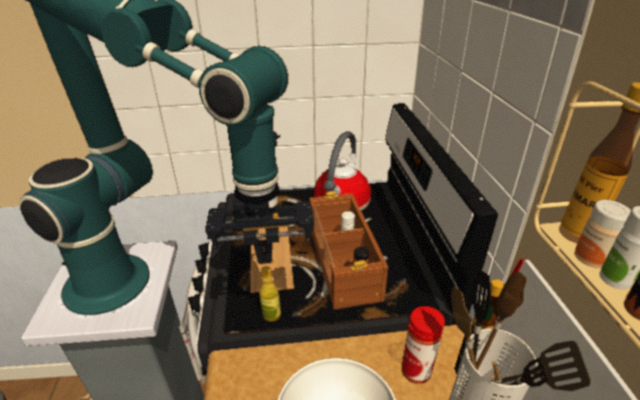

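View pics/t10z.png

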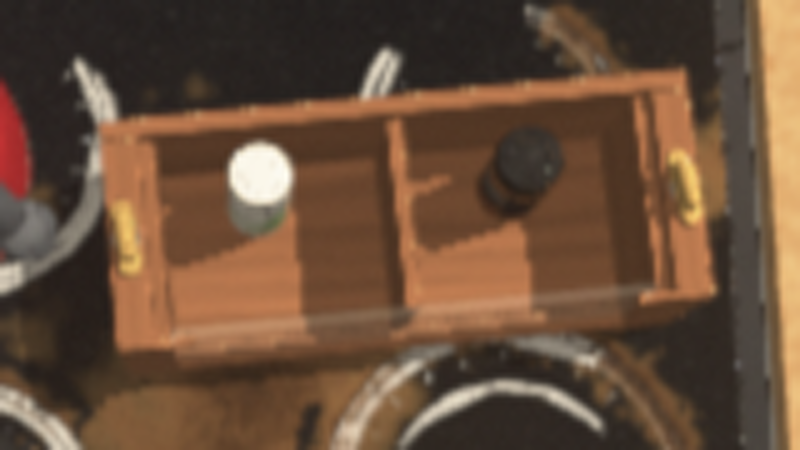

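View pics/s10z.png

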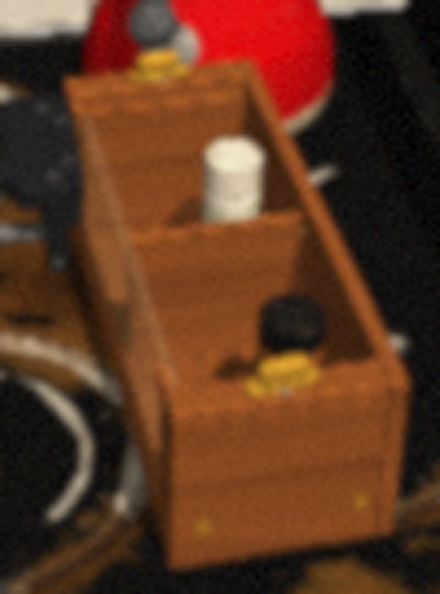

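Run:
```python
from h import *
def tobox(X):
    d=np.array(X)-[P[0],P[1],0];c,s=np.cos(P[2]),np.sin(P[2]);return (np.array([c*d[0]+s*d[1],-s*d[0]+c*d[1],d[2]])*1e3).round(1)
f=lambda q:[(q[0]+.5)/5-.5+270,(q[1]+.5)/5-.5+135]
g=lambda q:[(q[0]+.5)/4.4-.5+295,(q[1]+.5)/4.4-.5+180]
print("white cap top",tobox(atz("top",f((261,172)),.097)),"side",tobox(atz("side",g((235,152)),.097)),"pin",tobox(atz("top",(320.6,172.8),.008)))
print("dark cap top",tobox(atz("top",f((529,157)),.092)),"side",tobox(atz("side",g((292,312)),.092)),"pin",tobox(atz("top",(372.3,169),.008)))
print("labw",tobox(atz("top",(326.3,175.4),.043)),"labd",tobox(atz("top",(368.3,172.7),.043)),"side",tobox(atz("side",(354,263.5),.043)))
print("panel",atz("top",(328.4,248.7),0),atz("side",(270.1,258.8),0))
for n in CM: print(n,-CM[n]["R"].T@CM[n]["t"])
a=cv2.imread("pics/t10.png")[155:195,305:390]
z=cv2.resize(a,None,fx=9,fy=9,interpolation=2); z=np.clip(z.astype(float)*1.8,0,255).astype(np.uint8);cv2.imwrite("pics/t10zz.png",z)
a=cv2.imread("pics/s10.png")[205:275,330:380]
z=cv2.resize(a,None,fx=8,fy=8,interpolation=2); z=np.clip(z.astype(float)*1.8,0,255).astype(np.uint8);cv2.imwrite("pics/s10zz.png",z)
```

```text
white cap top [29.5 72.  97. ] side [31.6 76.5 97. ] pin [38.5 73.6  8. ]
dark cap top [ 25.4 -71.6  92. ] side [ 26.4 -69.9  92. ] pin [ 35.7 -77.    8. ]
labw [22.2 59.5 43. ] labd [ 18.8 -58.5  43. ] side [ 14.3 -58.5  43. ]
panel [0.42128107 0.06637006 0.        ] [0.41657406 0.04391336 0.        ]
side [ 0.45502249 -0.79374871  0.72148074]
top [0.41770021 0.09698424 1.0410566 ]
```

View pics/t10zz.png

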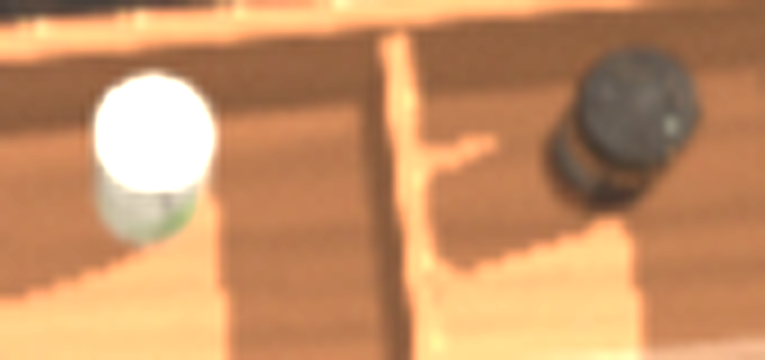

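View pics/s10zz.png

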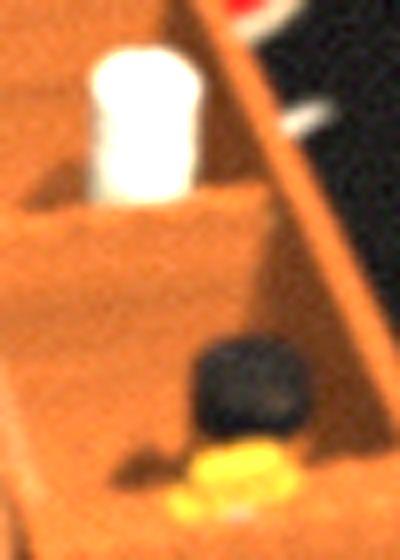

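The top view shows green at the white jar's lower right, with the orange dots' side left/front on the dark jar. So white has to roll to +y and dark to -y. I'll average some frames for a better yaw estimate.

```bash
cat > look.py <<'E'
from h import *
import sys
def tobox(X,):
    d=np.array(X)-[P[0],P[1],0];c,s=np.cos(P[2]),np.sin(P[2]);return (np.array([c*d[0]+s*d[1],-s*d[0]+c*d[1],d[2]])*1e3).round(1)
def look(tag,N=6,targets=(("jar_white",.008),("label_white",.043),("jar_dark",.008),("label_dark",.043))):
    acc=0;res={t:[] for t,_ in targets}
    for i in range(N):
        im=ctrl.get_image("top").astype(float);acc=acc+im
        if i<3:
            for t,z in targets:
                for r in ctrl.pinpoint(t,"top")[:1]:
                    res[t].append((tobox(atz("top",r["position"],z))[:2].tolist(),round(r["p"],2)))
    acc/=N; np.save(f"pics/{tag}.npy",acc)
    for t in res: print(t,res[t])
    a=cv2.resize(acc[150:200,300:395].astype(np.float32),None,fx=8,fy=8,interpolation=2)
    cv2.imwrite(f"pics/{tag}.png",np.clip(a*2,0,255).astype(np.uint8)[:,:,::-1])
    inbox()
if __name__=="__main__": look(sys.argv[1])
E
python3 look.py a1
```

```text
jar_white [([26.1, 79.5], 0.44), ([37.4, 68.2], 0.48), ([29.8, 78.0], 0.45)]
label_white [([14.1, 52.2], 0.53), ([13.5, 58.4], 0.6), ([23.0, 52.1], 0.71)]
jar_dark [([27.0, -68.1], 0.73), ([32.7, -76.4], 0.49), ([32.7, -79.6], 0.73)]
label_dark [([23.7, -58.8], 0.68), ([29.0, -60.8], 0.67), ([28.2, -66.4], 0.73)]
box mm -202.4 -183.1 198.5 F [ 0.11  0.8  -0.24] w 0.0005 t 16.15
```

View pics/a1.png

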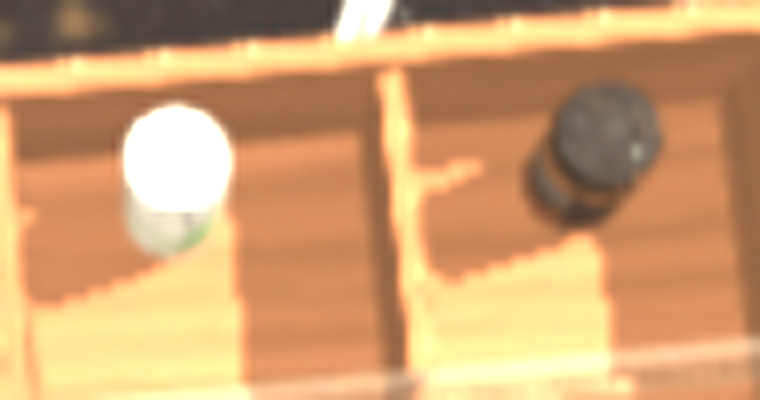

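Estimates: white yaw about +1.0, centre about (30,73); dark yaw about -1.2, centre about (27,-72). White first.

Run:
```python
from h import *
delta(w((-15,65,160)))
```

```text
t 16.15 tcp [ 0.4173 -0.1902  0.1985] F [ 0.1  0.8 -0.2] shift mm [ 169.5 -260.7   38.5] turn [ 0.    0.   -4.04]
```

```bash
python3 -m pendant '[[0.025,-0.040,0,0,0,-1],[0.055,-0.085,0,0,0,-2],[0.085,-0.130,0,0,0,-4],[0.115,-0.175,0.010,0,0,-4],[0.145,-0.220,0.025,0,0,-4],[0.165,-0.250,0.035,0,0,-4],[0.1695,-0.2607,0.0385,0,0,-4],[0.1695,-0.2607,0.0385,0,0,-4]]'
python3 - <<'E'
from h import *
inbox();delta(w((-15,65,60)))
E
```

```text
t: 17.15
tool_pos: [0.586, 0.0709, 0.1596]
ee_rot: [3.139, 0.114, -0.002]
contact_force: [0.3, 0.2, -0.0]
gripper_width: 0.0008
box mm -15.4 65.2 159.6 F [ 0.26  0.2  -0.01] w 0.0008 t 17.15
t 17.15 tcp [0.586  0.0709 0.1596] F [ 0.3  0.2 -0. ] shift mm [ 0.5  0.2 99.6] turn [0.02 0.08 0.03]
```

```bash
python3 -m pendant '[[0,0,0.030,0,0,0],[0,0,0.060,0,0,0],[0,0,0.085,0,0,0],[0,0,0.0995,0,0,0],[0,0,0.0995,0,0,0]]'
python3 - <<'E'
from h import *
inbox()
im=ctrl.get_image("side");a=im[160:290,280:400]; cv2.imwrite("pics/s11.png",cv2.resize(a,None,fx=4.4,fy=4.4,interpolation=2)[:,:,::-1])
E
```

```text
t: 17.77
tool_pos: [0.5854, 0.0698, 0.06]
ee_rot: [3.139, 0.11, -0.003]
contact_force: [0.8, -0.3, 0.5]
gripper_width: 0.0004
box mm -16.1 64.1 60.0 F [ 0.77 -0.26  0.52] w 0.0004 t 17.77
```

View pics/s11.png

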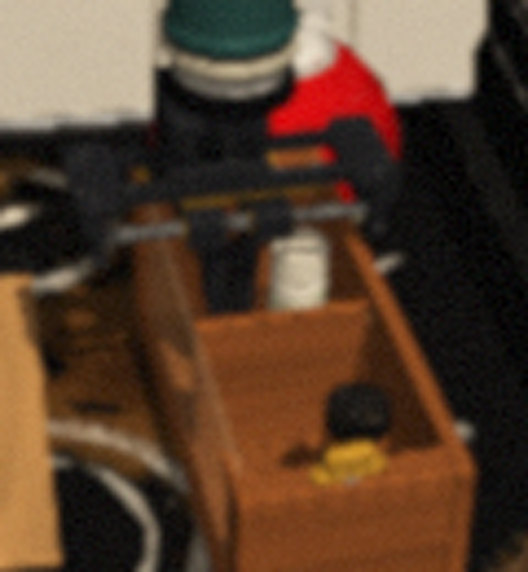

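The finger is in front of the white jar (crop 300,270) with a gap of about 8 mm. I'll edge in.

```bash
python3 -m pendant '[[0.002,0,0,0,0,0],[0.004,0,0,0,0,0],[0.006,0,0,0,0,0],[0.008,0,0,0,0,0],[0.010,0,0,0,0,0],[0.012,0,0,0,0,0],[0.012,0,0,0,0,0]]'; python3 -c "
from h import *
inbox()"; python3 -m pendant '[[0.002,0,0,0,0,0],[0.004,0,0,0,0,0],[0.004,0,0,0,0,0]]';python3 -c "
from h import *
inbox()"
```

```text
t: 18.7
tool_pos: [0.5984, 0.0717, 0.0605]
ee_rot: [3.14, 0.112, -0.0]
contact_force: [0.1, -0.0, -0.2]
gripper_width: 0.0005
box mm -2.9 65.0 60.5 F [ 0.06 -0.03 -0.2 ] w 0.0005 t 18.7
t: 19.08
tool_pos: [0.6025, 0.0719, 0.0606]
ee_rot: [3.14, 0.112, 0.0]
contact_force: [-0.5, -0.7, 0.4]
gripper_width: 0.0007
box mm 1.2 65.0 60.6 F [-0.53 -0.74  0.4 ] w 0.0007 t 19.07
```

```bash
python3 -m pendant '[[0.001,0,0,0,0,0],[0.002,0,0,0,0,0],[0.003,0,0,0,0,0],[0.003,0,0,0,0,0]]'
python3 - <<'E'
from h import *
inbox()
im=ctrl.get_image("side");a=im[160:290,280:400]; cv2.imwrite("pics/s12.png",cv2.resize(a,None,fx=4.4,fy=4.4,interpolation=2)[:,:,::-1])
E
```

```text
t: 19.58
tool_pos: [0.6042, 0.0721, 0.0605]
ee_rot: [3.139, 0.112, -0.004]
contact_force: [-6.1, -0.5, 2.8]
gripper_width: 0.0005
box mm 2.9 65.0 60.5 F [-6.06 -0.48  2.77] w 0.0005 t 19.57
```

View pics/s12.png

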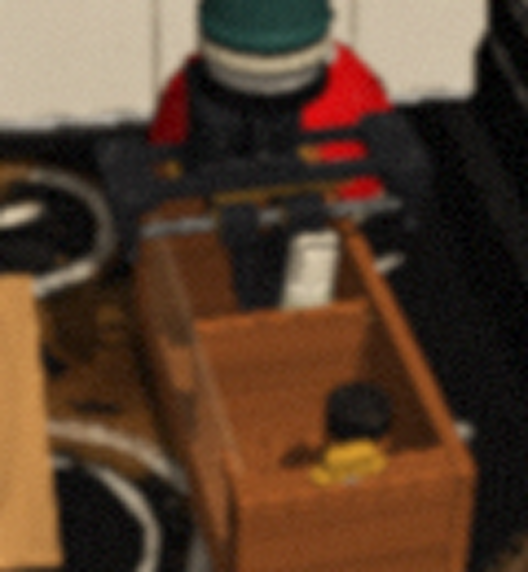

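The jar is pinned on the wall at 6 N, leaning slightly. I'll roll to +y.

```bash
python3 -m pendant '[[0,-0.003,0,0,0,0],[0,-0.006,0,0,0,0],[0,-0.009,0,0,0,0],[0,-0.012,0,0,0,0],[0,-0.015,0,0,0,0]]'; python3 -c "
from h import *
inbox()"; python3 -m pendant '[[0,-0.003,0,0,0,0],[0,-0.006,0,0,0,0],[0,-0.009,0,0,0,0],[0,-0.012,0,0,0,0],[0,-0.015,0,0,0,0],[0,-0.018,0,0,0,0],[0,-0.018,0,0,0,0]]';python3 - <<'E'
from h import *
inbox()
im=ctrl.get_image("side");a=im[160:290,280:400]; cv2.imwrite("pics/s13.png",cv2.resize(a,None,fx=4.4,fy=4.4,interpolation=2)[:,:,::-1])
E
```

```text
t: 20.25
tool_pos: [0.6034, 0.0873, 0.0601]
ee_rot: [-3.14, -0.112, 0.003]
contact_force: [-4.8, -0.4, 1.0]
gripper_width: 0.0006
box mm 3.2 80.3 60.1 F [-4.79 -0.37  1.  ] w 0.0006 t 20.25
t: 21.12
tool_pos: [0.6019, 0.1053, 0.0599]
ee_rot: [3.14, 0.112, -0.003]
contact_force: [-5.1, -1.3, 1.4]
gripper_width: 0.0005
box mm 3.0 98.4 59.9 F [-5.06 -1.32  1.38] w 0.0005 t 21.12
```

View pics/s13.png

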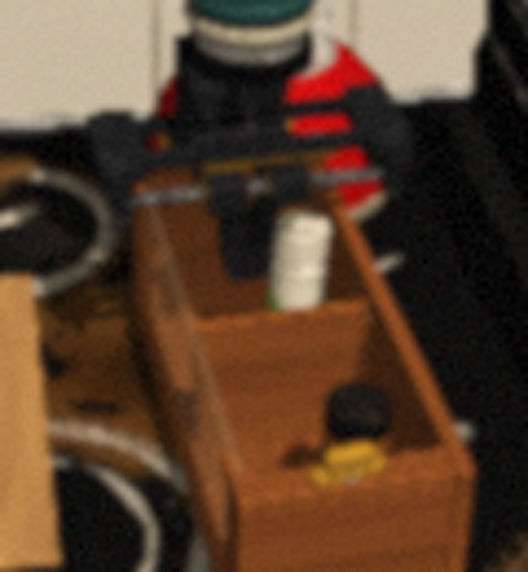

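Green now shows at the jar's front edge (crop 275,300). I'll back off, lift out, and do the dark jar's first stroke before looking.

```bash
python3 -m pendant '[[-0.004,0,0,0,0,0],[-0.012,0,0,0,0,0],[-0.018,0,0,0,0,0],[-0.018,0,-0.030,0,0,0],[-0.018,0,-0.080,0,0,0],[-0.018,0.04,-0.095,0,0,0],[-0.018,0.09,-0.095,0,0,0],[-0.018,0.14,-0.095,0,0,0],[-0.018,0.163,-0.095,0,0,0],[-0.018,0.163,-0.095,0,0,0]]'
python3 - <<'E'
from h import *
inbox();delta(w((-15,-64,60)))
im=ctrl.get_image("side");a=im[160:290,280:400]; cv2.imwrite("pics/s14.png",cv2.resize(a,None,fx=4.4,fy=4.4,interpolation=2)[:,:,::-1])
im=ctrl.get_image("top");a=im[135:225,270:430];cv2.imwrite("pics/t14.png",cv2.resize(a,None,fx=5,fy=5,interpolation=2)[:,:,::-1])
E
```

```text
t: 22.42
tool_pos: [0.5966, -0.0604, 0.1557]
ee_rot: [3.14, 0.107, 0.001]
contact_force: [0.1, 0.4, -0.8]
gripper_width: 0.0005
box mm -14.2 -66.5 155.7 F [ 0.14  0.43 -0.76] w 0.0005 t 22.43
t 22.43 tcp [ 0.5966 -0.0604  0.1557] F [ 0.1  0.4 -0.8] shift mm [-0.9 -2.5 95.7] turn [ 0.01 -0.04 -0.21]
```

View pics/t14.png

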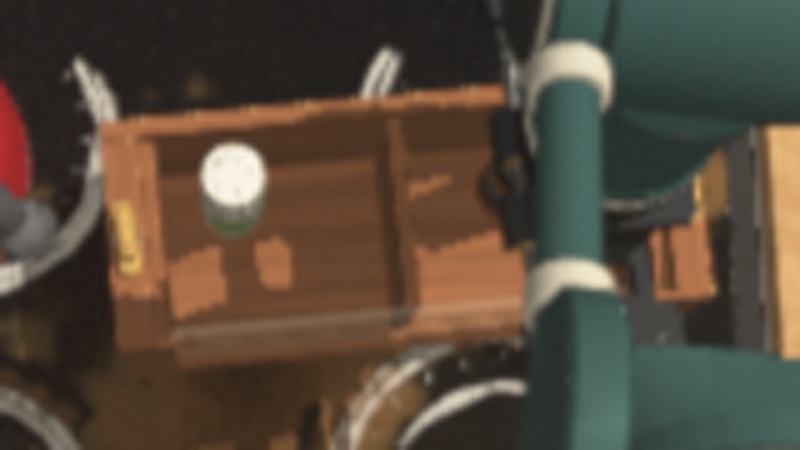

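View pics/s14.png

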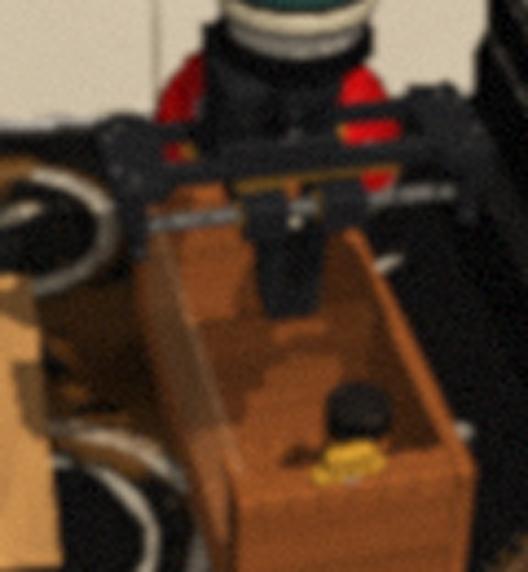

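White now shows green centred at the front (crop 238,225). I'll measure it while it's unobstructed.

```bash
cat > white.py <<'E'
from look import *
def white(tag,N=6):
    acc=0
    for i in range(N): acc=acc+ctrl.get_image("top").astype(float)
    acc/=N; np.save(f"pics/{tag}.npy",acc)
    x0,y0,x1,y1=300,155,330,190
    a=acc[y0:y1,x0:x1]; g=a[...,1]-np.maximum(a[...,0],a[...,2])
    g=np.clip(g-6,0,None); yy,xx=np.mgrid[y0:y1,x0:x1]
    gc=(g*xx).sum()/g.sum(),(g*yy).sum()/g.sum(); print("green sum",g.sum().round(),"centroid",np.round(gc,2),"box@.043",tobox(atz("top",gc,.043)))
    b=(a.min(-1)>130).astype(float); bc=(b*xx).sum()/b.sum(),(b*yy).sum()/b.sum(); print("cap",b.sum(),np.round(bc,2),tobox(atz("top",bc,.095)))
    z=cv2.resize(a.astype(np.float32),None,fx=16,fy=16,interpolation=2); cv2.imwrite(f"pics/{tag}.png",np.clip(z*1.6,0,255).astype(np.uint8)[:,:,::-1])
    for t,zz in (("jar_white",.008),("label_white",.043)):
        print(t,[(tobox(atz("top",r["position"],zz))[:2].tolist(),round(r["p"],2)) for r in ctrl.pinpoint(t,"top")[:1]])
if __name__=="__main__": white(sys.argv[1])
E
python3 white.py w1
python3 - <<'E'
import numpy as np
a=np.load("pics/a1.npy")[155:190,305:335]
g=a[...,1]-np.maximum(a[...,0],a[...,2]);yy,xx=np.mgrid[155:190,305:335];g=np.clip(g-6,0,None);print(g.sum(),(g*xx).sum()/g.sum(),(g*yy).sum()/g.sum())
b=(a.min(-1)>130)*1.;print((b*xx).sum()/b.sum(),(b*yy).sum()/b.sum(),b.sum())
E
```

```text
green sum 8.0 centroid [316.31 179.98] box@.043 [11.9 88.5 43. ]
cap 132.0 [316.17 169.7 ] [29.5 87.  95. ]
jar_white [([32.5, 97.7], 0.61)]
label_white [([12.2, 86.3], 0.64)]
0.0 nan nan
321.671875 169.5703125 128.0<stdin>:3: RuntimeWarning: invalid value encountered in scalar divide
```

View pics/w1.png

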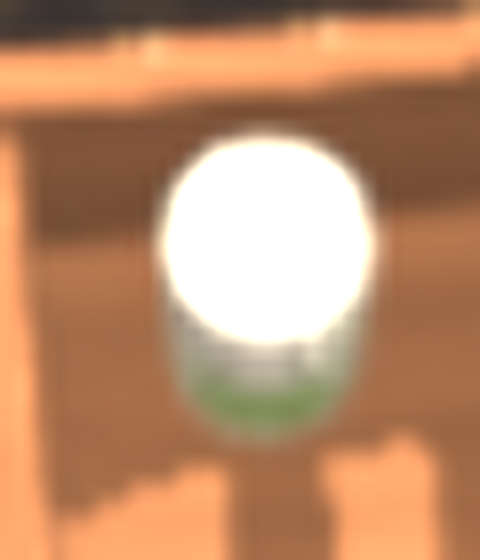

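Run:
```python
from look import *
a=np.load("pics/w1.npy")
e=2*a[...,1]-a[...,0]-a[...,2]
print("cols",list(range(308,326)))
for r in range(175,184): print(r,e[r,308:326].round(0).astype(int).tolist())
print("lum")
for r in (168,178,180): print(r,a[r,306:328].mean(-1).round(0).astype(int).tolist())
x0,y0=29.5,87.
for ph in (-.4,-.2,0,.2,.4):
    print(ph,proj("top",[w((x0-17*np.cos(ph),y0-17*np.sin(ph),z)) for z in (30,43,56)]).round(2).tolist())
print("cap",proj("top",w((x0,y0,97))))
```

```text
cols [308, 309, 310, 311, 312, 313, 314, 315, 316, 317, 318, 319, 320, 321, 322, 323, 324, 325]
175 [-12, -11, -3, 3, 5, 8, 11, 16, 15, 16, 10, 12, 10, 13, 4, -8, -14, -13]
176 [-12, -11, -3, 5, 6, 6, 6, 7, 7, 6, 6, 8, 10, 10, 0, -9, -14, -13]
177 [-13, -11, -5, 7, 11, 7, 5, 5, 4, 5, 6, 9, 13, 12, -2, -11, -13, -13]
178 [-13, -12, -8, 9, 20, 18, 14, 9, 8, 10, 14, 19, 21, 13, -3, -12, -14, -14]
179 [-13, -14, -11, 2, 22, 33, 30, 25, 24, 26, 32, 36, 26, 7, -9, -13, -14, -14]
180 [-14, -14, -13, -8, 9, 29, 38, 41, 41, 41, 41, 33, 15, -4, -12, -13, -13, -13]
181 [-13, -13, -14, -12, -6, 8, 18, 26, 28, 27, 20, 9, -2, -11, -12, -13, -12, -13]
182 [-12, -14, -14, -12, -11, -7, -3, 1, 5, 3, -4, -9, -12, -13, -13, -13, -16, -18]
183 [-12, -13, -12, -13, -13, -12, -11, -10, -9, -11, -11, -12, -16, -16, -17, -17, -20, -20]
lum
168 [53, 53, 54, 64, 133, 222, 229, 225, 235, 238, 239, 239, 239, 235, 235, 232, 166, 91, 68, 67, 68, 69]
178 [73, 73, 73, 74, 77, 89, 87, 85, 93, 104, 108, 106, 96, 97, 97, 90, 79, 73, 73, 73, 73, 73]
180 [73, 74, 73, 73, 74, 79, 81, 78, 75, 74, 76, 74, 73, 78, 81, 77, 74, 72, 72, 72, 71, 71]
-0.4 [[314.45, 180.35], [314.41, 179.46], [314.37, 178.56]]
-0.2 [[315.63, 180.59], [315.61, 179.71], [315.58, 178.8]]
0 [[316.83, 180.6], [316.82, 179.71], [316.81, 178.81]]
0.2 [[318.01, 180.37], [318.02, 179.48], [318.02, 178.58]]
0.4 [[319.12, 179.91], [319.14, 179.02], [319.16, 178.11]]
cap [[316.1734798 169.5281009]]
```

White's label sits about -0.1 rad from square, which is inside tolerance. Next the dark jar.

```bash
python3 -m pendant '[[-0.001,-0.0025,0.030,0,0,0],[-0.001,-0.0025,0.060,0,0,0],[-0.001,-0.0025,0.085,0,0,0],[-0.001,-0.0025,0.0955,0,0,0],[0.004,-0.0025,0.0955,0,0,0],[0.009,-0.0025,0.0955,0,0,0],[0.0115,-0.0025,0.0955,0,0,0],[0.0115,-0.0025,0.0955,0,0,0]]'
python3 - <<'E'
from h import *
inbox()
im=ctrl.get_image("side");a=im[180:310,290:410]; cv2.imwrite("pics/s15.png",cv2.resize(a,None,fx=4.4,fy=4.4,interpolation=2)[:,:,::-1])
E
```

```text
t: 23.92
tool_pos: [0.6088, -0.0555, 0.061]
ee_rot: [3.139, 0.112, 0.002]
contact_force: [-0.0, 0.1, -1.0]
gripper_width: 0.0002
box mm -1.7 -62.6 61.0 F [-0.    0.05 -1.01] w 0.0002 t 23.93
```

View pics/s15.png

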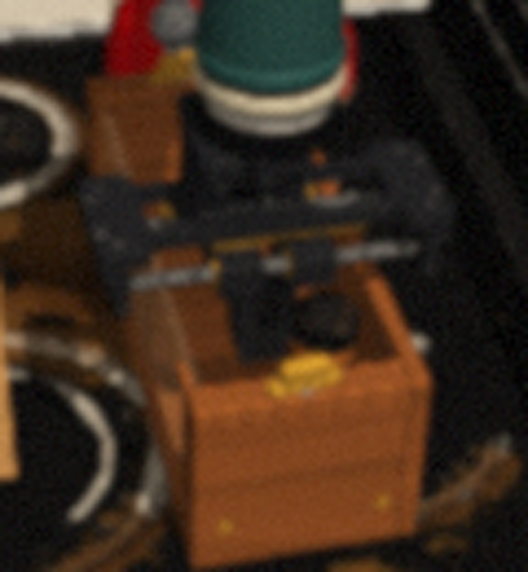

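```bash
python3 -m pendant '[[0.001,0,0,0,0,0],[0.002,0,0,0,0,0],[0.002,0,0,0,0,0]]'; python3 -m pendant '[[0.001,0,0,0,0,0],[0.0015,0,0,0,0,0],[0.0015,0,0,0,0,0]]'
```

```text
t: 24.35
tool_pos: [0.6099, -0.0554, 0.06]
ee_rot: [-3.14, -0.112, 0.0]
contact_force: [-0.2, -0.4, -0.1]
gripper_width: 0.0004
t: 24.72
tool_pos: [0.6106, -0.0552, 0.0597]
ee_rot: [-3.139, -0.112, 0.003]
contact_force: [-3.0, 0.4, 0.9]
gripper_width: 0.0004
```

Contact at 3 N. I'll add a touch and roll to -y.

```bash
python3 -m pendant '[[0.0007,0,0,0,0,0],[0.0007,0.003,0,0,0,0],[0.0007,0.006,0,0,0,0],[0.0007,0.009,0,0,0,0],[0.0007,0.012,0,0,0,0],[0.0007,0.015,0,0,0,0]]'; python3 -c "
from h import *
inbox()"; python3 -m pendant '[[0,0.003,0,0,0,0],[0,0.006,0,0,0,0],[0,0.009,0,0,0,0],[0,0.012,0,0,0,0],[0,0.015,0,0,0,0],[0,0.018,0,0,0,0],[0,0.021,0,0,0,0],[0,0.021,0,0,0,0]]';python3 -c "
from h import *
inbox()"
```

```text
t: 25.48
tool_pos: [0.6122, -0.0703, 0.0594]
ee_rot: [-3.139, -0.112, 0.003]
contact_force: [-5.2, -0.3, -0.4]
gripper_width: 0.0006
box mm 0.6 -77.6 59.4 F [-5.17 -0.25 -0.42] w 0.0006 t 25.48
t: 26.48
tool_pos: [0.6133, -0.0913, 0.0591]
ee_rot: [-3.139, -0.112, 0.005]
contact_force: [-5.3, -0.1, -1.7]
gripper_width: 0.0003
box mm 0.2 -98.6 59.1 F [-5.26 -0.09 -1.67] w 0.0003 t 26.48
```

```bash
python3 -m pendant '[[-0.004,0,0,0,0,0],[-0.012,0,0,0,0,0],[-0.018,0,0,0,0,0],[-0.018,0,-0.040,0,0,0],[-0.018,0,-0.090,0,0,0],[-0.060,0.02,-0.130,0,0,0],[-0.110,0.05,-0.140,0,0,0],[-0.160,0.075,-0.140,0,0,0],[-0.195,0.085,-0.140,0,0,0],[-0.195,0.085,-0.140,0,0,0]]'
cat > both.py <<'E'
from look import *
def both(tag,N=8):
    acc=0;L={}
    for i in range(N):
        acc=acc+ctrl.get_image("top").astype(float)
        if i%2==0:
            for t,zz in (("jar_white",.008),("label_white",.043),("jar_dark",.008),("label_dark",.043)):
                for r in ctrl.pinpoint(t,"top")[:1]: L.setdefault(t,[]).append(tobox(atz("top",r["position"],zz))[:2])
    acc/=N; np.save(f"pics/{tag}.npy",acc)
    for t in L: print(t,np.mean(L[t],0).round(1),np.array(L[t]).tolist())
    for nm,x0,x1,gain in (("w",300,335,1.6),("d",355,405,3.5)):
        z=cv2.resize(acc[150:192,x0:x1].astype(np.float32),None,fx=13,fy=13,interpolation=2); cv2.imwrite(f"pics/{tag}{nm}.png",np.clip(z*gain,0,255).astype(np.uint8)[:,:,::-1])
    inbox()
if __name__=="__main__": both(sys.argv[1])
E
python3 both.py b1
```

```text
t: 27.72
tool_pos: [0.4244, -0.1904, 0.2004]
ee_rot: [3.139, 0.108, 0.002]
contact_force: [0.4, 0.3, 0.1]
gripper_width: 0.0002
jar_white [35.4 86.8] [[41.3, 87.3], [36.7, 78.7], [28.4, 91.7], [35.3, 89.6]]
label_white [ 9.7 84.7] [[9.5, 85.1], [12.1, 82.1], [10.2, 86.4], [6.9, 85.1]]
jar_dark [ 30.6 -88.2] [[33.7, -97.6], [26.6, -87.7], [30.9, -89.7], [31.4, -77.7]]
label_dark [ 17.8 -85.5] [[17.3, -92.8], [23.1, -80.8], [13.1, -83.0]]
box mm -193.5 -183.4 200.1 F [ 0.83  0.15 -0.73] w 0.0006 t 28.93
```

View pics/b1d.png

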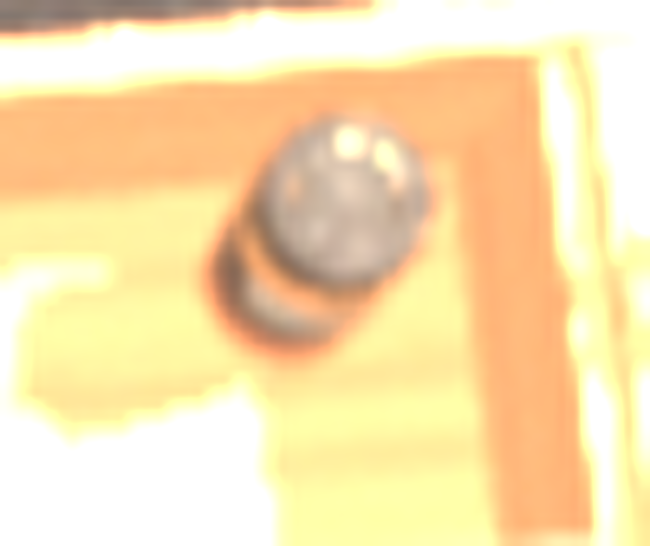

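View pics/b1w.png

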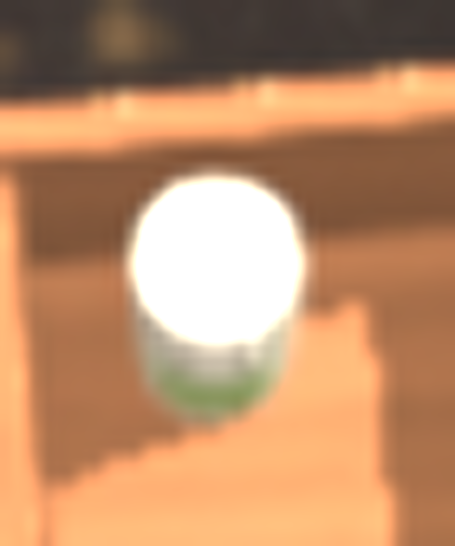

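White looks fine: pixel analysis and network disagree in sign, but both are within 0.15 rad. I'll look closer at the dark label before and after.

Run:
```python
import numpy as np,cv2
out=[]
for t,(x0,y0) in (("a1",(362,155)),("b1",(366,153))):
    a=np.load(f"pics/{t}.npy")[y0:y0+32,x0:x0+32]
    z=cv2.resize(a.astype(np.float32),None,fx=12,fy=12,interpolation=cv2.INTER_CUBIC)
    out.append(np.clip(255*(np.clip(z,0,150)/150)**.6,0,255).astype(np.uint8)[:,:,::-1])
cv2.imwrite("pics/dcmp.png",np.hstack(out))
a=np.load("pics/b1.npy")
for r in range(168,180):print(r,[tuple(int(v) for v in a[r,c]) for c in range(370,384)])
```

```text
168 [(104, 68, 45), (83, 55, 38), (55, 39, 29), (59, 41, 28), (61, 43, 29), (45, 34, 25), (45, 38, 33), (53, 47, 41), (57, 51, 45), (60, 54, 49), (58, 51, 46), (59, 53, 47), (63, 56, 50), (62, 55, 49)]
169 [(96, 63, 42), (68, 46, 32), (46, 34, 26), (53, 38, 28), (68, 47, 31), (52, 38, 27), (41, 32, 26), (46, 39, 35), (52, 46, 41), (54, 48, 42), (56, 49, 45), (59, 53, 47), (63, 56, 50), (62, 55, 50)]
170 [(86, 57, 38), (59, 39, 28), (42, 31, 24), (45, 33, 26), (66, 46, 31), (66, 45, 30), (49, 35, 25), (41, 32, 26), (45, 38, 33), (50, 43, 38), (55, 49, 44), (59, 52, 47), (59, 52, 47), (58, 51, 45)]
171 [(83, 55, 37), (60, 39, 28), (43, 31, 24), (43, 33, 27), (61, 47, 37), (72, 50, 35), (67, 46, 31), (53, 37, 27), (45, 34, 27), (45, 36, 30), (48, 40, 35), (51, 43, 37), (51, 42, 36), (51, 42, 35)]
172 [(88, 58, 39), (67, 43, 30), (46, 32, 25), (44, 34, 28), (59, 49, 41), (67, 53, 42), (71, 51, 37), (71, 48, 33), (67, 46, 31), (61, 43, 30), (53, 39, 29), (55, 40, 29), (57, 41, 30), (63, 45, 31)]
173 [(99, 65, 43), (75, 49, 33), (53, 35, 26), (46, 35, 27), (53, 44, 36), (60, 52, 44), (64, 
[... 646 characters left out ...]
(64, 44, 32), (75, 51, 35), (93, 62, 41), (104, 68, 45), (107, 70, 46)]
177 [(107, 71, 47), (107, 71, 47), (105, 69, 46), (99, 65, 43), (91, 60, 40), (84, 55, 37), (77, 50, 34), (76, 50, 34), (78, 51, 34), (85, 56, 37), (93, 62, 41), (102, 67, 44), (105, 69, 45), (105, 69, 45)]
178 [(104, 69, 45), (104, 69, 45), (104, 69, 45), (106, 70, 46), (103, 67, 44), (98, 64, 43), (92, 60, 40), (90, 60, 40), (92, 61, 40), (98, 64, 42), (100, 66, 44), (101, 66, 44), (101, 66, 44), (100, 66, 44)]
179 [(101, 67, 44), (105, 69, 45), (109, 71, 47), (128, 83, 55), (111, 73, 48), (101, 66, 44), (99, 65, 43), (99, 65, 43), (99, 66, 43), (100, 66, 44), (101, 66, 44), (101, 66, 44), (101, 67, 44), (102, 67, 44)]
```

View pics/dcmp.png

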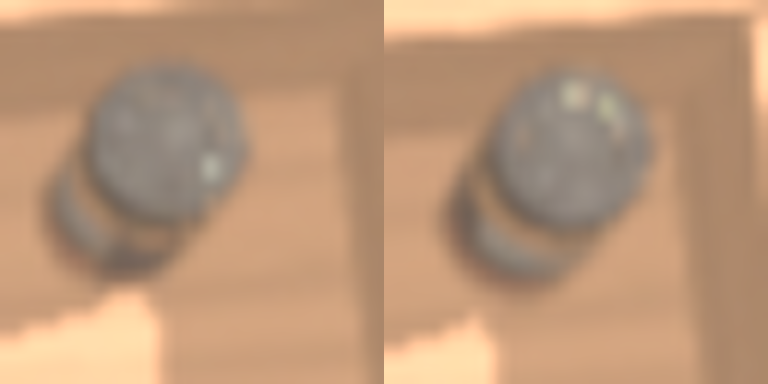

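```bash
cat > cyl.py <<'E'
from look import *
def raybox(n,p):
    C,d=ray(n,p); c,s=np.cos(P[2]),np.sin(P[2]); M=np.array([[c,s,0],[-s,c,0],[0,0,1]])
    return M@(C-[P[0],P[1],0])*1e3,M@d*1e3
def hit(n,p,cx,cy,r):
    C,d=raybox(n,p); o=C[:2]-[cx,cy]; a=d[:2]@d[:2];b=2*o@d[:2];c=o@o-r*r; D=b*b-4*a*c
    if D<0: return None
    t=(-b-np.sqrt(D))/2/a; q=C+t*d
    return np.arctan2(-(q[1]-cy),-(q[0]-cx)),q[2]   # phi (0=front, + = towards -y), z
E
python3 - <<'E'
from cyl import *
def px(q,o): return [(q[0]+.5)/12-.5+o[0],(q[1]+.5)/12-.5+o[1]]
for nm,o,cap,pts in (("a1",(362,155),(167,142),[(60,200),(75,215),(90,235),(105,248),(125,260)]),("b1",(366,153),(572-384,150),[(475-384,225),(490-384,240),(510-384,255),(530-384,262),(550-384,265),(568-384,262)])):
    c=tobox(atz("top",px(cap,o),.092)); print(nm,"cap",c)
    for q in pts: print(q,hit("top",px(q,o),c[0],c[1],18.5))
# unwrap b1 & a1
rows=[]
for nm,(cx,cy) in (("a1",None),("b1",None)) if 0 else []: pass
def unwrap(nm,cx,cy,r,out):
    a=np.load(f"pics/{nm}.npy").astype(np.float32)
    ph=np.linspace(-1.7,1.7,69); zs=np.arange(66,6,-2.)
    W=np.array([[w((cx-r*np.cos(p),cy-r*np.sin(p),z+8)) for p in ph] for z in zs]).reshape(-1,3)
    u=proj("top",W).reshape(len(zs),len(ph),2).astype(np.float32)
    im=cv2.remap(a,u[...,0],u[...,1],cv2.INTER_CUBIC)
    cv2.imwrite(out,cv2.resize(np.clip(255*(np.clip(im,0,150)/150)**.6,0,255).astype(np.uint8)[:,:,::-1],None,fx=10,fy=10,interpolation=cv2.INTER_NEAREST)); return im
unwrap("a1",27,-70.5,18.5,"pics/ua.png")
unwrap("b1",28,-88,18.5,"pics/ub.png")
E
```

```text
a1 cap [ 24.4 -71.6  92. ]
(60, 200) (np.float64(-1.4645810058404352), np.float64(48.385162864415406))
(75, 215) (np.float64(-1.1416271039812687), np.float64(57.68737150334721))
(90, 235) (np.float64(-0.83420683330571), np.float64(56.363207632849935))
(105, 248) (np.float64(-0.5884039261568683), np.float64(54.30686840850365))
(125, 260) (np.float64(-0.2851617048622159), np.float64(49.70207033835629))
b1 cap [ 26.5 -87.4  92. ]
(91, 225) (np.float64(-1.1652638677221028), np.float64(54.6707298673432))
(106, 240) (np.float64(-0.891483208992283), np.float64(57.103278271181466))
(126, 255) (np.float64(-0.5798104291375363), np.float64(56.68954854537503))
(146, 262) (np.float64(-0.31693325090690877), np.float64(56.8727605431701))
(166, 265) (np.float64(-0.05467462372401035), np.float64(55.628349411112936))
(184, 262) (np.float64(0.17111546373713268), np.float64(55.98065178236459))
```

View pics/ub.png

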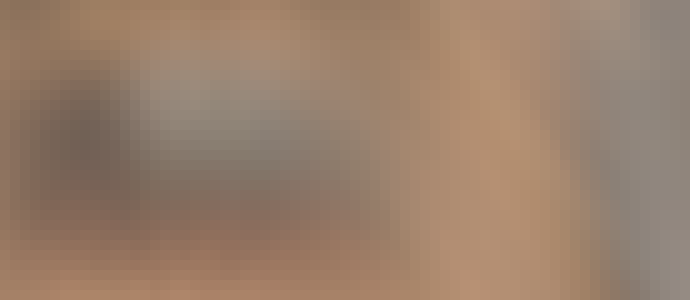

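View pics/ua.png

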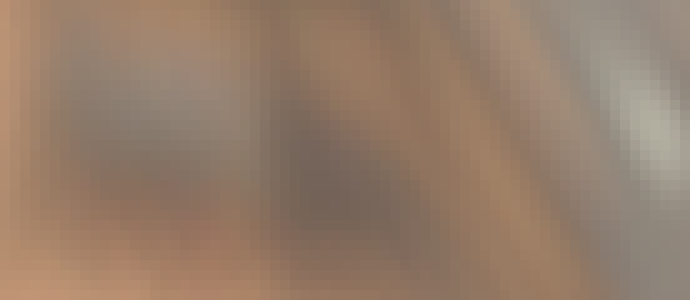

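The label's left edge is at about -1.05 and its right edge (rolled from before) at about +0.5. Dark yaw is therefore about -0.26, so about 0.25 rad more is needed (finger 9 mm to -y).

Run:
```python
from h import *
delta(w((-15,-87,60)))
```

```text
t 28.93 tcp [ 0.4262 -0.1898  0.2001] F [ 0.8  0.1 -0.7] shift mm [178.4 -96.5 140.1] turn [ 0.   -0.   -0.05]
```

```bash
python3 -m pendant '[[0.040,-0.022,0,0,0,0],[0.085,-0.045,0,0,0,0],[0.130,-0.070,0.010,0,0,0],[0.165,-0.090,0.030,0,0,0],[0.178,-0.0965,0.050,0,0,0],[0.178,-0.0965,0.070,0,0,0],[0.178,-0.0965,0.100,0,0,0],[0.178,-0.0965,0.130,0,0,0],[0.178,-0.0965,0.140,0,0,0],[0.178,-0.0965,0.140,0,0,0]]'; python3 -c "
from h import *
inbox()"; python3 -m pendant '[[0.004,0,0,0,0,0],[0.008,0,0,0,0,0],[0.011,0,0,0,0,0],[0.013,0,0,0,0,0],[0.013,0,0,0,0,0]]'; python3 -c "
from h import *
inbox()"
```

```text
t: 30.18
tool_pos: [0.5959, -0.0812, 0.0594]
ee_rot: [-3.139, -0.111, 0.003]
contact_force: [-1.1, -0.6, -0.8]
gripper_width: 0.0004
box mm -16.4 -87.2 59.4 F [-1.09 -0.6  -0.82] w 0.0004 t 30.18
t: 30.8
tool_pos: [0.61, -0.0799, 0.0601]
ee_rot: [-3.14, -0.112, -0.0]
contact_force: [-0.3, 1.2, 1.0]
gripper_width: 0.0008
box mm -2.2 -86.9 60.1 F [-0.29  1.21  0.96] w 0.0008 t 30.8
```

```bash
python3 -m pendant '[[0.001,0,0,0,0,0],[0.002,0,0,0,0,0],[0.0028,0,0,0,0,0],[0.0028,0,0,0,0,0]]'; python3 -c "
from h import *
inbox()"
```

```text
t: 31.3
tool_pos: [0.6123, -0.0797, 0.0599]
ee_rot: [-3.139, -0.112, 0.001]
contact_force: [-2.1, -0.9, 0.9]
gripper_width: 0.0005
box mm 0.1 -86.9 59.9 F [-2.13 -0.91  0.93] w 0.0005 t 31.3
```

```bash
python3 -m pendant '[[0.001,0,0,0,0,0],[0.001,0,0,0,0,0],[0.001,0.002,0,0,0,0],[0.001,0.004,0,0,0,0],[0.001,0.006,0,0,0,0],[0.001,0.008,0,0,0,0],[0.001,0.0095,0,0,0,0],[0.001,0.0095,0,0,0,0]]'; python3 -c "
from h import *
inbox()";  python3 -m pendant '[[-0.004,0,0,0,0,0],[-0.012,0,0,0,0,0],[-0.018,0,0,0,0,0],[-0.018,0,-0.040,0,0,0],[-0.018,0,-0.090,0,0,0],[-0.060,0.02,-0.130,0,0,0],[-0.110,0.05,-0.140,0,0,0],[-0.160,0.075,-0.140,0,0,0],[-0.195,0.088,-0.140,0,0,0],[-0.195,0.088,-0.140,0,0,0]]'; python3 both.py c1
python3 - <<'E'
import numpy as np,cv2
out=[]
for t,(x0,y0) in (("b1",(366,153)),("c1",(366,153))):
    a=np.load(f"pics/{t}.npy")[y0:y0+32,x0:x0+32]
    z=cv2.resize(a.astype(np.float32),None,fx=12,fy=12,interpolation=cv2.INTER_CUBIC)
    out.append(np.clip(255*(np.clip(z,0,150)/150)**.6,0,255).astype(np.uint8)[:,:,::-1])
cv2.imwrite("pics/dcmp2.png",np.hstack(out))
E
```

```text
t: 32.3
tool_pos: [0.6136, -0.0893, 0.0595]
ee_rot: [-3.139, -0.112, 0.002]
contact_force: [-5.6, -1.8, 0.7]
gripper_width: 0.0002
box mm 0.7 -96.6 59.5 F [-5.65 -1.79  0.72] w 0.0002 t 32.3
t: 33.55
tool_pos: [0.4242, -0.1915, 0.2002]
ee_rot: [3.139, 0.107, 0.001]
contact_force: [0.7, 1.2, -0.7]
gripper_width: 0.0008
jar_white [34.1 86.9] [[30.3, 86.9], [38.8, 88.7], [27.9, 83.6], [39.3, 88.4]]
label_white [ 9.5 87. ] [[15.9, 89.0], [3.1, 89.1], [7.2, 87.9], [11.8, 82.1]]
jar_dark [ 30.9 -10.7] [[29.1, -95.9], [31.2, -98.8], [14.7, 84.3], [48.7, 67.4]]
label_dark [ 27.7 -80.9] [[46.8, -52.4], [18.8, -92.5], [17.5, -97.7]]
box mm -193.7 -184.4 200.1 F [-0.74 -0.22  0.56] w 0.0002 t 34.75
```

View pics/dcmp2.png

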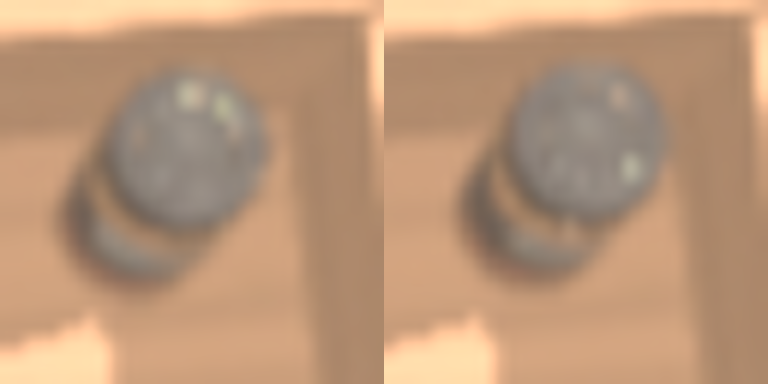

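Run:
```python
from cyl import *
def px(q,o): return [(q[0]+.5)/12-.5+o[0],(q[1]+.5)/12-.5+o[1]]
o=(366,153)
for nm,cap,pts in (("b1",(188,150),[(85,220),(91,228),(96,234)]),("c1",(204,138),[(115,230),(122,238),(130,245)])):
    c=tobox(atz("top",px(cap,o),.092)); print(nm,"cap",c)
    for q in pts: print(q,hit("top",px(q,o),c[0],c[1],18.5))
for nm,cx,cy in (("a1",25.5,-71),("b1",27.5,-87.7),("c1",30,-91.5)):
    a=np.load(f"pics/{nm}.npy").astype(np.float32)
    ph=np.arange(-1.7,0.7,.1); zs=np.arange(30,50,3.)
    W=np.array([[w((cx-18.5*np.cos(p),cy-18.5*np.sin(p),z+8)) for p in ph] for z in zs]).reshape(-1,3)
    u=proj("top",W).reshape(len(zs),len(ph),2).astype(np.float32)
    im=cv2.remap(a,u[...,0],u[...,1],cv2.INTER_CUBIC)
    # whiteness: G+B relative to R
    s=(im[...,1]+im[...,2])/(2*im[...,0])
    print(nm,[f"{p:.1f}:{v:.2f}" for p,v in zip(ph,s.mean(0))])
```

```text
b1 cap [ 26.5 -87.4  92. ]
(85, 220) (np.float64(-1.2765998279298272), np.float64(51.58361941344947))
(91, 228) (np.float64(-1.141488635622553), np.float64(53.18487730551044))
(96, 234) (np.float64(-1.0403903166280513), np.float64(53.89079954514057))
c1 cap [ 28.9 -91.3  92. ]
(115, 230) (np.float64(-0.9453878930726876), np.float64(51.89214159393475))
(122, 238) (np.float64(-0.8142671516054611), np.float64(51.07263116157969))
(130, 245) (np.float64(-0.6816816399309371), np.float64(50.303952491626546))
a1 ['-1.7:0.60', '-1.6:0.62', '-1.5:0.65', '-1.4:0.68', '-1.3:0.71', '-1.2:0.71', '-1.1:0.72', '-1.0:0.72', '-0.9:0.72', '-0.8:0.71', '-0.7:0.69', '-0.6:0.68', '-0.5:0.68', '-0.4:0.69', '-0.3:0.70', '-0.2:0.69', '-0.1:0.68', '0.0:0.67', '0.1:0.66', '0.2:0.64', '0.3:0.62', '0.4:0.59', '0.5:0.58', '0.6:0.57']
b1 ['-1.7:0.61', '-1.6:0.63', '-1.5:0.64', '-1.4:0.66', '-1.3:0.67', '-1.2:0.68', '-1.1:0.70', '-1.0:0.73', '-0.9:0.74', '-0.8:0.75', '-0.7:0.76', '-0.6:0.76', '-0.5:0.77', '-0.4:0.77', '-0.3:0.75', '-0.2:0.73', '-0.1:0.70', '0.0:0.69', '0.1:0.67', '0.2:0.64', '0.3:0.62', '0.4:0.60', '0.5:0.59', '0.6:0.58']
c1 ['-1.7:0.61', '-1.6:0.65', '-1.5:0.67', '-1.4:0.68', '-1.3:0.67', '-1.2:0.67', '-1.1:0.68', '-1.0:0.70', '-0.9:0.70', '-0.8:0.71', '-0.7:0.72', '-0.6:0.73', '-0.5:0.76', '-0.4:0.75', '-0.3:0.74', '-0.2:0.73', '-0.1:0.73', '0.0:0.72', '0.1:0.70', '0.2:0.67', '0.3:0.64', '0.4:0.61', '0.5:0.60', '0.6:0.58']
```

Dark edges are now about -0.83 and +0.67, so yaw is about -0.08. White is about 0 ± 0.1. Final check of the whole scene.

Run:
```python
from look import *
S=ctrl.get_image("side");T=ctrl.get_image("top")
cv2.imwrite("pics/fs.png",S[:,:,::-1]);cv2.imwrite("pics/ft.png",cv2.resize(T[130:300,200:430],None,fx=3.4,fy=3.4,interpolation=2)[:,:,::-1])
for n in("side","top"):
    for t in("mug","oil_bottle","kettle","top_panel"):
        print(n,t,[(np.round(r["position"],1).tolist(),round(r["p"],2)) for r in ctrl.pinpoint(t,n)[:1]])
print(ctrl.state()["t"])
```

```text
side mug [([273.4, 313.9], 0.74)]
side oil_bottle [([274.7, 313.3], 0.67)]
side kettle [([343.1, 201.7], 0.82)]
side top_panel [([269.9, 254.8], 0.93)]
top mug [([237.3, 259.3], 0.86)]
top oil_bottle [([407.6, 248.8], 0.65)]
top kettle [([250.1, 171.2], 0.86)]
top top_panel [([329.0, 249.5], 0.67)]
35.25
```

View pics/fs.png

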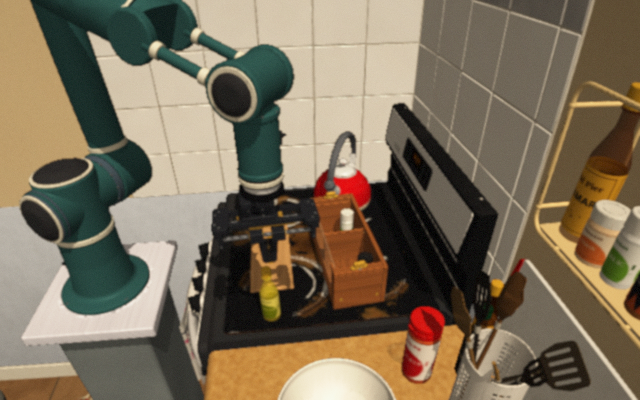

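View pics/ft.png

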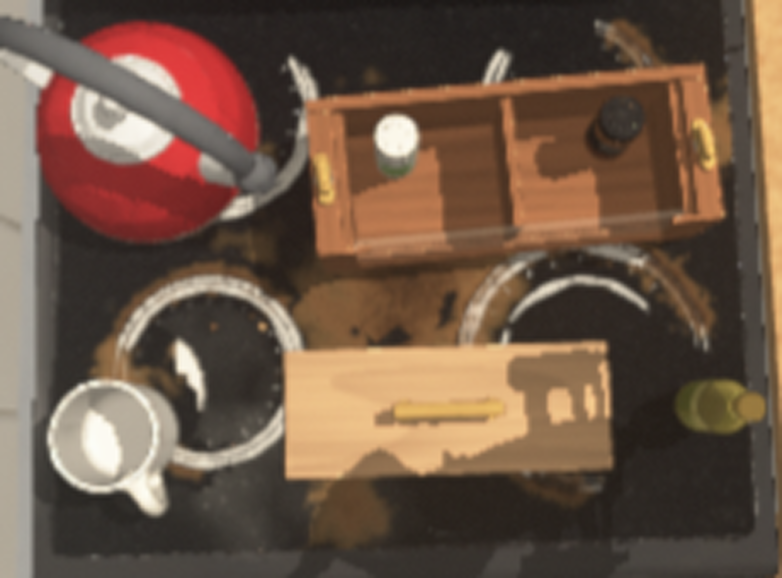

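The panel lies flat with its bar up, both buttons lie along x, the jars stand upright, the bystanders haven't moved and the robot is clear. I'm handing in.

```bash
python3 -c "
from station import ctrl
print(ctrl.sign_off())"
```

```text
the job is handed in; nothing more can be done
None
```

I handed the job in at about 35 s. It reported no verdict.

**What I did**
- **Buttons:** I swiped both turn buttons aside with shut fingertips, so each now lies along the box's x.
- **Panel:** I lifted the top panel out by its bar and set it on the cooktop at about (0.42, 0.06). It may have dropped up to 3 mm when I let go.
- **Jars:** I rolled the white jar to the left in one stroke, and the dark jar to the right in two. The highest force I read at the wrist was about 6 N.

**What the last checks showed**
- **Scene:** In the final pictures the panel is flat with its bar up, both buttons are still aside and both jars are upright. The kettle, mug and bottle look unmoved, and the gripper is clear of everything.
- **White label:** I estimate it is about 0 to 0.1 rad off square. Green-pixel symmetry gave about -0.1, while the network gave 0 to +0.13, so the two disagree on sign.
- **Dark label:** I estimate -0.08 rad from its edges, but one of those edges I only inferred from how far the jar had rolled. The network's readings scattered from about +0.06 to +0.3, with some clear misdetections. This is the least certain result against the 0.26 limit.
- **Misdetection:** In the side view the network's last "mug" was the oil bottle. The top view puts the mug at its starting place.

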